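Charge the vibratory tumbler with a scoop of media

TASK

Charge the tumbler: scoop all seven pieces of ceramic media out of the black bin with the hand scoop and tip them into the tumbler's open bowl, without touching the media with the gripper. Then set the scoop down flat and right way up on the rubber mat, letting go only once it is down. Leave the brush and the angle bracket where they lie.

Things in the scene. Friction and masses are not known exactly. Their poses are not given: they have to be found in the camera images.
- scoop: Flat-bottomed aluminium hand scoop, 130 g, wooden handle. Origin: centre of the flat underside; x forward to the open lip, y left, z up. Pan 95 mm long (x -47.5 to 47.5), 90 mm wide outside, sheet 2.5 mm. Back wall 52 mm high; side walls fall from 52 mm at the back to 20 mm at x = 25 and 8 mm near the lip. Overall it reaches back to x = -155 and up to 92 mm. Starts upright on the mat.
- scoop_grip (a point): Best holding point, on the handle's centre line, 47 mm behind the back wall and 61 mm above the scoop's underside (scoop frame -94.5, 0, 61 mm); axes as the scoop's. The handle is a bar 113 mm long, 22 mm wide (y) with flat upright sides, 20 mm thick; it leaves the back wall 44 mm up and rises backwards at 20 degrees. Fingers close along y; any lean about y holds.
- scoop_lip (a point): Middle of the scoop's front lip, on the underside (scoop frame 47.5, 0, 0 mm). The bottom sheet tapers over the last 9 mm to under 1 mm thick here, so that it slides under the pieces' bevels.
- bin: Fixed black plastic stacking bin, open on top, 230 x 112 mm, walls and floor 4 mm (inside 222 x 104 mm). Origin under its centre; x along its length, away from the robot. Near end (x -115) 30 mm high, far end 58; the sides rise from 30 mm at x = -45 to 58 at +55. At the far end the floor slopes up at 45 degrees, from x = +87 to the wall at +111. Media starts between x = 5 and 84 mm.
- bin_in (a point): Centre of the bin's inner floor (4 mm thick), 4 mm above its origin; axes as the bin's.
- tumbler: Fixed bench vibratory tumbler: grey base 200 mm across, three spring feet, and on them an open round grey bowl, 220 mm across the rim (231 mm over its bead), wall 5 mm, rim 160 mm above the bench. Origin under its centre. Inside, the bowl narrows from 210 mm at the rim to about 140 mm at the floor, 78 mm lower; a cone and stud in its middle end 16 mm below the rim.
- tumbler_rim (a point): Centre of the bowl's mouth, at rim height.
- mat: Fixed flat black rubber mat, 280 x 200 mm, 4 mm thick. Origin under its centre; x along its length.
- media0: One of the seven alike pieces of tumbling media: a white ceramic stubby barrel, 20 mm in diameter, 18 mm long, edges bevelled 4 mm, 12 g, smooth (friction about 0.4). Origin at its centre. Starts standing on its end.
- media1: One of the seven alike pieces of tumbling media: a white ceramic stubby barrel, 20 mm in diameter, 18 mm long, edges bevelled 4 mm, 12 g, smooth (friction about 0.4). Origin at its centre. Starts lying on its side.
- media2: One of the seven alike pieces of tumbling media: a white ceramic stubby barrel, 20 mm in diameter, 18 mm long, edges bevelled 4 mm, 12 g, smooth (friction about 0.4). Origin at its centre. Starts standing on its end.
- media3: One of the seven alike pieces of tumbling media: a white ceramic stubby barrel, 20 mm in diameter, 18 mm long, edges bevelled 4 mm, 12 g, smooth (friction about 0.4). Origin at its centre. Starts lying on its side.
- media4: One of the seven alike pieces of tumbling media: a white ceramic stubby barrel, 20 mm in diameter, 18 mm long, edges bevelled 4 mm, 12 g, smooth (friction about 0.4). Origin at its centre. Starts standing on its end.
- media5: One of the seven alike pieces of tumbling media: a white ceramic stubby barrel, 20 mm in diameter, 18 mm long, edges bevelled 4 mm, 12 g, smooth (friction about 0.4). Origin at its centre. Starts lying on its side.
- media6: One of the seven alike pieces of tumbling media: a white ceramic stubby barrel, 20 mm in diameter, 18 mm long, edges bevelled 4 mm, 12 g, smooth (friction about 0.4). Origin at its centre. Starts standing on its end.
- brush: Bystander: wooden wire hand brush, 225 x 26 x 26 mm, lying along its own x. Origin on its underside, 15 mm from mid-length. It lies on the mat's +y side, beside the scoop.
- bracket: Bystander: small steel angle bracket, 60 x 28 x 36 mm, lying close beside the bin on its +y side. Origin under its centre.

How it is judged:
On the way, in this order (a step that is already met when the one before it is completed fails the run):
1. some media has been lifted clear of the bin in the scoop ((((x of media0 in the frame of scoop between -0.047 and 0.049 m and y of media0 in the frame of scoop between -0.045 and 0.045 m and z of media0 in the frame of scoop between 0 and 0.05 m) and height (world z) of media0 above 0.075 m) or ((x of media1 in the frame of scoop between -0.047 and 0.049 m and y of media1 in the frame of scoop between -0.045 and 0.045 m and z of media1 in the frame of scoop between 0 and 0.05 m) and height (world z) of media1 above 0.075 m) or ((x of media2 in the frame of scoop between -0.047 and 0.049 m and y of media2 in the frame of scoop between -0.045 and 0.045 m and z of media2 in the frame of scoop between 0 and 0.05 m) and height (world z) of media2 above 0.075 m) or ((x of media3 in the frame of scoop between -0.047 and 0.049 m and y of media3 in the frame of scoop between -0.045 and 0.045 m and z of media3 in the frame of scoop between 0 and 0.05 m) and height (world z) of media3 above 0.075 m) or ((x of media4 in the frame of scoop between -0.047 and 0.049 m and y of media4 in the frame of scoop between -0.045 and 0.045 m and z of media4 in the frame of scoop between 0 and 0.05 m) and height (world z) of media4 above 0.075 m) or ((x of media5 in the frame of scoop between -0.047 and 0.049 m and y of media5 in the frame of scoop between -0.045 and 0.045 m and z of media5 in the frame of scoop between 0 and 0.05 m) and height (world z) of media5 above 0.075 m) or ((x of media6 in the frame of scoop between -0.047 and 0.049 m and y of media6 in the frame of scoop between -0.045 and 0.045 m and z of media6 in the frame of scoop between 0 and 0.05 m) and height (world z) of media6 above 0.075 m))), for 0.2 s.
2. all seven pieces lie in the tumbler's bowl, below its rim (horizontal distance between each of media0, media1, media2, media3, media4, media5, media6 and tumbler_rim below 0.104 m and z of media0 in the frame of tumbler_rim between -0.09 and -0.008 m and z of media1 in the frame of tumbler_rim between -0.09 and -0.008 m and z of media2 in the frame of tumbler_rim between -0.09 and -0.008 m and z of media3 in the frame of tumbler_rim between -0.09 and -0.008 m and z of media4 in the frame of tumbler_rim between -0.09 and -0.008 m and z of media5 in the frame of tumbler_rim between -0.09 and -0.008 m and z of media6 in the frame of tumbler_rim between -0.09 and -0.008 m), for 0.2 s.
At the end, for the whole second after the job is handed in: All seven pieces at rest in the tumbler's bowl, below its rim. Scoop at rest, released, right way up (within 0.1 rad) on the mat: the centre of its flat bottom within the mat's outline and at most 6 mm above its face (all of step 2 and linear speed of each of media0, media1, media2, media3, media4, media5, media6 below 0.05 m/s and x of scoop in the frame of mat between -0.14 and 0.14 m and y of scoop in the frame of mat between -0.1 and 0.1 m and z of scoop in the frame of mat between -0.001 and 0.01 m and angle between scoop's own z axis and vertical below 0.1 rad and linear speed of scoop below 0.03 m/s); the robot touches nothing.
It fails at once if the gripper or arm touches a piece of media (more than 0.5 N) (contact force between any of the fingers, the arm and media0 above 0.5 N or contact force between any of the fingers, the arm and media1 above 0.5 N or contact force between any of the fingers, the arm and media2 above 0.5 N or contact force between any of the fingers, the arm and media3 above 0.5 N or contact force between any of the fingers, the arm and media4 above 0.5 N or contact force between any of the fingers, the arm and media5 above 0.5 N or contact force between any of the fingers, the arm and media6 above 0.5 N).
It fails at once if the scoop is let go of while raised more than 15 mm above the mat (height (world z) of scoop above 0.02 m and contact force between the fingers and scoop below 0.05 N).
It fails at once if the brush or the bracket is moved by more than 30 mm (distance of any of brush, bracket from where it was at the start of the episode above 0.03 m).
It also fails if it takes over 67 s, if anything falls off the work surface, if the arm or the gripper's body presses on something with over 40 N, if the wrist force passes 120 N, or if a joint passes its speed limit or range.

ROBOT

A 7-joint arm with a two-finger parallel gripper is mounted at the origin on the work surface. World frame = base frame: x ahead of the robot, y to its left, z up, the work surface at z = 0. Lengths are in m, angles in rad, forces in N, time in s.
With the tool pointing down it reaches from about 0.35 to 0.9 m from the base axis. Payload 8.1 kg.
Tool frame: the origin (TCP) lies on the centre line of the jaws, within the pads' length; the fingertips stand 11 mm ahead of it and the grasp point (between the pads) lies 8 mm behind it (arm.nose_length is the distance from the TCP to the fingertips, in m); z points along the fingers, y is the line along which they close (so a half turn about z gives the same grasp; the last joint's range is limited). The gripper opens to 92 mm and grips with 3 to 60 N. Pads are 19 mm wide; open, the fingers measure 130 mm over their backs; the gripper's body (75 mm by 190 mm) begins 47 mm behind the grasp point.
Start: joints at [1.056, 0.434, 0.025, 1.573, -0.012, 1.134, -0.075], TCP at [0.25, -0.573, 0.238] pointing down, gripper open.
Joint ranges: [-2.62, 2.62], [-0.44, 2.09], [-1.27, 1.32], [0.08, 2.57], [-1.32, 4.46], [0.12, 2], [-2.74, 2.74]. Speed limits (rad/s): [2.22, 2.22, 3.01, 3.01, 3.14, 3.14, 3.14].

INTERFACE

Orientations are given as a rotation vector (axis times angle).
In Python, from cell import arm gives the robot as it stands.
- The arm moves only by the tool jog_arm, never from a script. Its argument "moves" is a list of rows, each a list of 4 numbers: the shift along the tool's x, y, z in m, then the turn about the tool's z in rad. In form: [[tx, ty, tz, spin], ...]. A call has 1 to 20 rows; each row is the pose to reach, as a shift and turn from the pose commanded when the call began, along the tool's axes at that moment; what a row does not reach only later rows make up. A row lasts 1/8 s, in which the tool goes at most 62.5 mm and 10.7 degrees, less where a joint would pass 70% of its speed; a pose out of reach is approached as far as the arm can. A call with a gripper value outside its range is refused whole. "hand" is the finger opening in m, from 0 to 0.0918, set as the call begins (left out, the last holds). The fingers move at their own pace and stop on an object; "newtons" is the grip in N (left out, the last holds). Time passes only in rows, so rows that repeat a pose let the fingers close. It gives the time, the measured TCP pose, the force, the opening and the grip force at its end, in the units of the state.
- arm.observe(): the state, without advancing time (a new reading comes with each control period).
- arm.get_image(name): name is "scene" or "top" or "wrist"; returns a dict with "color" (384x512x3 uint8, red, green, blue), "z_map" (384x512 float32, m along the optical axis (not along the pixel's ray), 0 where there is no reading), "fx", "fy", "cx", "cy" (pixels), "rvec" (rotation vector, rad) and "tvec" (3), from world to camera coordinates, as OpenCV has them. Camera axes: x right, y down, z forward; pixel columns grow to the right and rows downward; lengths in m; the calibration is good to about 2 mm. A picture is of the moment at which its call begins.
- arm.sign_off(): hands the job in; it is judged then, once.
The state is a dict: "clock": time; "joints": joint angles; "dq": joint speeds; "joint_efforts": joint torques, N m; "position": TCP position; "ee_rot": TCP orientation; "force": force on the tool from outside, world axes, zero at the start; "ft_torque": the same for the moment, N m; "width": opening from 0.0 (shut) to 1.0 (fully open); "gripper_force": force on a finger pad.
Only numpy, scipy, OpenCV 4.12 (cv2) and the standard library are available. Lean on these libraries where they do the work, as an engineer would, in place of code of your own. Each camera call takes 0.05 s, during which the arm holds its last target. There are 200 camera calls.

## Working session

There is one attempt and no reset: what is moved stays moved. The work goes in short steps, Python scripts to look and compute and a tool call to move; the robot and the scene stay as the last step left them, time stands still between calls to the robot, and variables do not carry over. Pictures are saved under pics/ and viewed, at most 10 in all, crops included, and the job is handed in when it is done.

Besides the shell and the picture viewer there is one more tool, called after ">>>" as name([rows], argument=value, ...), one row to a line, values as JSON. jog_arm: Moves the arm, as the interface text tells. Its arguments: {"type":"object","properties":{"moves":{"type":"array"},"hand":{"type":"number"},"newtons":{"type":"number"}},"required":["moves"]}

```bash
mkdir -p pics
cat > h.py <<'E'
import numpy as np, cv2
from cell import arm
def snap(n,fn=None):
    im=arm.get_image(n)
    if fn: cv2.imwrite('pics/'+fn,cv2.cvtColor(im['color'],cv2.COLOR_RGB2BGR))
    R=cv2.Rodrigues(np.array(im['rvec'],float))[0]; t=np.array(im['tvec'],float).ravel()
    z=im['z_map']; v,u=np.mgrid[:384,:512]
    P=np.stack([(u-im['cx'])/im['fx']*z,(v-im['cy'])/im['fy']*z,z],-1)
    W=(P-t)@R; W[z==0]=np.nan
    return im['color'],W,im
def proj(im,p):
    return cv2.projectPoints(np.array(p,float).reshape(-1,3),np.array(im['rvec'],float),np.array(im['tvec'],float),np.array([[im['fx'],0,im['cx']],[0,im['fy'],im['cy']],[0,0,1]],float),None)[0].reshape(-1,2)
E
python3 - <<'E'
from h import *
c,W,im=snap('top','top0.png'); np.savez('top0.npz',c=c,W=W)
c,W,im=snap('scene','sc0.png')
s=arm.observe(); print(s, arm.nose_length)
E
```

```text
{'clock': 0.1, 'joints': array([ 1.05644136,  0.4351484 ,  0.02496399,  1.57400906, -0.01162176,
        1.13402402, -0.07509032]), 'dq': array([ 0.00017426, -0.0021786 ,  0.00022979, -0.00162877, -0.00076016,
        0.00153531, -0.00097171]), 'joint_efforts': array([ 4.39105599e-03, -6.69125319e+01,  9.88995619e-01, -3.15144968e+01,
       -6.03414397e-02,  3.74777592e-02,  1.20555874e-04]), 'position': array([ 0.24991742, -0.57236083,  0.23702524]), 'ee_rot': array([-3.07390957e+00, -6.41847555e-01,  6.26944008e-04]), 'force': array([-0.51465161,  0.46478621, -1.46953065]), 'ft_torque': array([0.03095009, 0.00365346, 0.01967315]), 'gripper_force': 0.0, 'width': 0.9977816490063647} 0.011
```

View pics/top0.png

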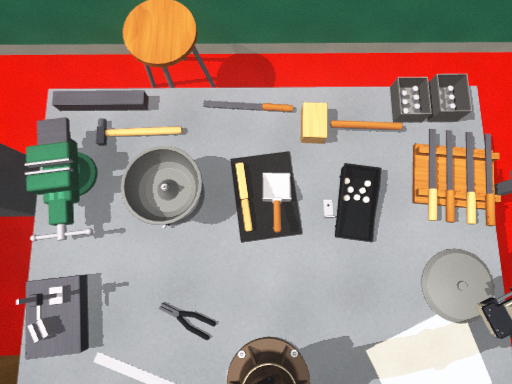

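View pics/sc0.png

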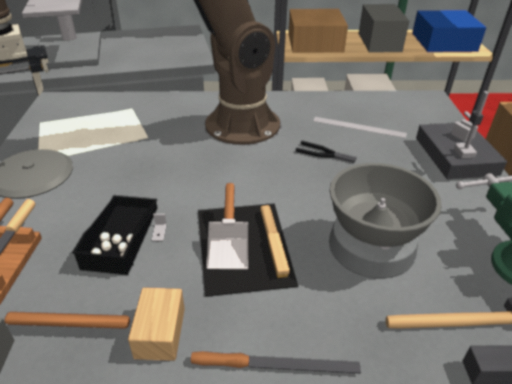

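The top view shows the tumbler at about (163,186), the mat at (266,197) with the scoop pan at (277,187) and its handle down to (277,230), the brush at (244,197), and the bin at (358,202) with seven white pieces near (357,190). The scene view agrees. Next I measure these.

Run:
```python
from h import *
d=np.load('top0.npz'); c=d['c'].astype(int); W=d['W']
hsv=cv2.cvtColor(d['c'],cv2.COLOR_RGB2HSV).astype(int)
Z=W[...,2]
def box(u0,u1,v0,v1):
    m=np.zeros(Z.shape,bool); m[v0:v1,u0:u1]=1; return m
def rect(m,n):
    p=W[m][:,:2].astype(np.float32)
    p=p[~np.isnan(p).any(1)]
    (a,b),(w,h),t=cv2.minAreaRect(p); print(n,len(p),np.round([a,b,w,h,t],4),'z',np.nanpercentile(W[m][:,2],[5,50,95]).round(4)); return p
print('bench z',np.nanmedian(Z[box(200,230,220,260)]))
sat,val=hsv[...,1],hsv[...,2]
rect(box(225,310,145,250)&(val<60)&(Z<.02),'mat')
binm=box(328,388,158,248)&(Z>.02)&(val<90); rect(binm,'bin')
rect(box(328,388,158,248)&(Z<.015)&(val<60),'binfloor')
h=rect(box(265,292,195,240)&(hsv[...,0]<20)&(sat>120),'handle')
m=box(265,292,195,240)&(hsv[...,0]<20)&(sat>120)
p=W[m]; 
for vv in range(196,234,4):
    mm=m.copy(); mm[:vv]=0; mm[vv+2:]=0
    if mm.any(): print(vv,np.nanmean(W[mm],0).round(4), np.ptp(W[mm][:,1]).round(4))
pan=box(260,296,170,205)&(sat<60)&(val>120); rect(pan,'pan')
t=box(115,212,140,232)&(Z>.155)&(Z<.175); q=rect(t,'rim'); print(cv2.minEnclosingCircle(q))
rect(box(230,258,155,235)&(hsv[...,0]<30)&(sat>100),'brush'); rect(box(320,335,195,220)&(sat<60)&(Z>.01),'bracket')
md=box(338,378,172,210)&(val>150)&(sat<60)
md8=cv2.resize(md.astype(np.uint8),None,fx=1,fy=1)
print('media area',md.sum()); rect(md,'media')
n,l,s,ce=cv2.connectedComponentsWithStats(md8,connectivity=4)
for i in range(1,n): print(s[i,4],np.nanmean(W[l==i],0).round(3))
im=d['c'][150:250,225:395]; cv2.imwrite('pics/crop0.png',cv2.cvtColor(cv2.resize(im,None,fx=4.5,fy=4.5,interpolation=cv2.INTER_CUBIC),cv2.COLOR_RGB2BGR))
```

```text
bench z 0.0003536284517847767
mat 2019 [5.6340e-01 1.6000e-03 2.7510e-01 1.9490e-01 7.3574e+00] z [0.0009 0.0043 0.008 ]
bin 845 [ 0.5311 -0.2922  0.1182  0.2352 81.9035] z [0.0219 0.0382 0.0611]
binfloor 1613 [ 0.5281 -0.2895  0.1124  0.2135 81.7309] z [0.001  0.0048 0.011 ]
handle 239 [ 4.85000e-01 -3.30000e-02  1.97000e-02  9.86000e-02  8.87616e+01] z [0.006  0.0766 0.0923]
200 [ 0.5337 -0.0329  0.0607] 0.0153
204 [ 0.5232 -0.0328  0.0572] 0.0196
208 [ 0.51   -0.0323  0.062 ] 0.0191
212 [ 0.4969 -0.0318  0.0661] 0.0186
216 [ 0.4842 -0.0314  0.0692] 0.0186
220 [ 0.4714 -0.031   0.0738] 0.0181
224 [ 0.4589 -0.0306  0.0775] 0.0179
228 [ 0.4458 -0.0305  0.0878] 0.018
232 [ 0.4358 -0.0314  0.0841] 0.0061
pan 813 [ 5.90900e-01 -4.41000e-02  1.10300e-01  1.15000e-01  8.93803e+01] z [0.0022 0.0072 0.0572]
rim 959 [0.5692 0.2996 0.2278 0.2277 0.8823] z [0.1566 0.1601 0.1633]
((0.5689089894294739, 0.29902616143226624), 0.11520210653543472)
brush 336 [0.5608 0.0722 0.2334 0.0289 7.7355] z [0.0029 0.0275 0.0315]
bracket 19 [ 4.94200e-01 -1.95600e-01  3.76000e-02  1.89000e-02  4.44886e+01] z [0.0188 0.029  0.0376]
media area 257
media 256 [ 0.5871 -0.2888  0.1023  0.0976 83.8579] z [0.     0.0204 0.0253]
36 [ 0.609 -0.243  0.001]
26 [ 0.606 -0.266  0.021]
33 [ 0.596 -0.332  0.02 ]
31 [ 0.577 -0.276  0.019]
34 [ 0.574 -0.314  0.019]
31 [ 0.552 -0.295  0.021]
31 [ 0.55  -0.262  0.021]
35 [ 0.544 -0.324  0.019]
```

View pics/crop0.png

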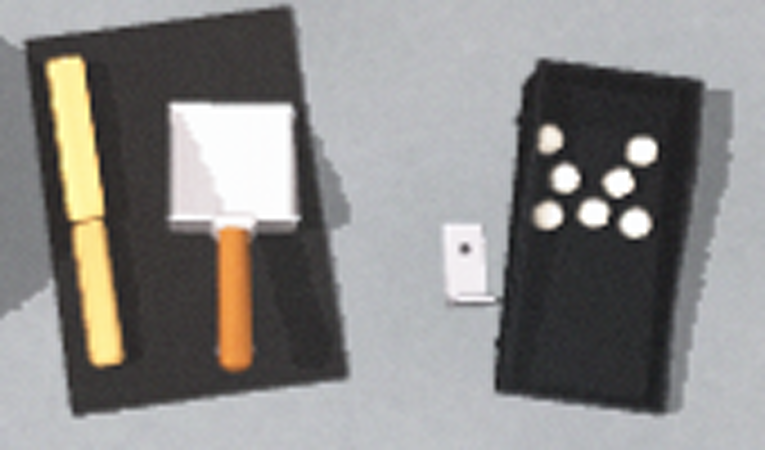

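The crop shows the scoop upright on the mat, seven pieces spread in the far part of the bin, and the bracket beside the bin's near-left side. I'll now compute the approach to the handle.

```bash
cat >> h.py <<'E'
def go(*targets):
    """each target (x,y,z,heading deg of tool x) -> tool shift & spin from present pose"""
    s=arm.observe(); R=cv2.Rodrigues(s['ee_rot'])[0]; p=s['position']; h=np.arctan2(R[1,0],R[0,0])
    print('now',s['clock'],p.round(4),'head',np.degrees(h).round(2),'tilt',R[2,2].round(4),'F',s['force'].round(2),'T',s['ft_torque'].round(2),'w',round(s['width']*.0918,4),'gf',round(s['gripper_force'],1))
    for x,y,z,hd in targets: print((R.T@(np.array([x,y,z])-p)).round(4),'spin',round(h-np.radians(hd),4))
E
python3 - <<'E'
from h import *
go((.4945,-.0317,.13,-1.5),(.4945,-.0317,.057,-1.5))
E
```

```text
now 0.1 [ 0.2499 -0.5724  0.237 ] head 23.59 tilt -1.0 F [-0.51  0.46 -1.47] T [0.03 0.   0.02] w 0.0916 gf 0.0
[ 0.4405 -0.3975  0.1076] spin 0.4379
[ 0.4405 -0.3974  0.1806] spin 0.4379
```

>>> jog_arm([
  [0.055, -0.05, 0.0, 0.05],
  [0.11, -0.1, 0.0, 0.15],
  [0.16, -0.145, 0.0, 0.25],
  [0.205, -0.185, 0.0, 0.35],
  [0.25, -0.225, 0.01, 0.438],
  [0.295, -0.265, 0.03, 0.438],
  [0.34, -0.305, 0.05, 0.438],
  [0.38, -0.345, 0.07, 0.438],
  [0.415, -0.375, 0.09, 0.438],
  [0.4405, -0.3975, 0.107, 0.438],
  [0.4405, -0.3975, 0.107, 0.438],
  [0.4405, -0.3975, 0.107, 0.438],
], hand=0.05, newtons=30)

```text
clock: 1.6
position: [0.4943, -0.0327, 0.1305]
ee_rot: [3.141, -0.041, -0.002]
force: [-1.2, 0.0, -1.1]
width: 0.547
gripper_force: 0.0
```

Run:
```python
from h import *
c,W,im=snap('wrist','w0.png')
go((.4945,-.0317,.057,-1.5))
hsv=cv2.cvtColor(c,cv2.COLOR_RGB2HSV).astype(int)
m=(hsv[...,0]<20)&(hsv[...,1]>140)&(W[...,2]>.04)&(np.abs(W[...,1]+.03)<.03)
p=W[m]; print(len(p))
if len(p)>50:
    for x in np.arange(.43,.55,.01):
        k=p[abs(p[:,0]-x)<.003]
        if len(k)>3: print(x.round(3),k[:,1].min().round(4),k[:,1].max().round(4),np.percentile(k[:,2],[50,90]).round(4))
```

```text
now 1.65 [ 0.4944 -0.0334  0.1308] head -1.58 tilt -1.0 F [ 0.73 -0.54  0.59] T [-0.   -0.04 -0.01] w 0.0501 gf 0.0
[ 0.0001 -0.0017  0.0738] spin -0.0014
3144
0.44 -0.0403 -0.0222 [0.0937 0.0946]
0.45 -0.0414 -0.0215 [0.0926 0.094 ]
0.47 -0.043 -0.0219 [0.0842 0.0856]
0.48 -0.0434 -0.0222 [0.081  0.0825]
0.49 -0.0436 -0.0224 [0.0774 0.079 ]
0.5 -0.0431 -0.0227 [0.0738 0.0755]
0.51 -0.0599 -0.0053 [0.0702 0.0721]
0.52 -0.0599 -0.0055 [0.0672 0.2061]
0.53 -0.0597 -0.0007 [0.0632 0.1955]
```

View pics/w0.png

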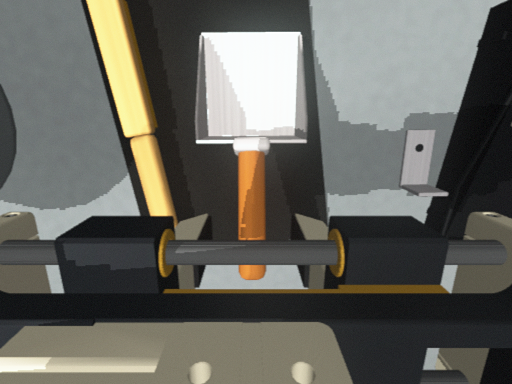

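The wrist view shows the handle at (252,205) running centrally between the two fingers. The grip point comes out at x≈0.496, y≈-0.033, so I descend and grip.

>>> jog_arm([
  [0.0015, 0, 0.04, 0],
  [0.0015, 0, 0.065, 0],
  [0.0015, 0, 0.0735, 0],
  [0.0015, 0, 0.0735, 0],
])

```text
clock: 2.15
position: [0.4962, -0.0331, 0.0575]
ee_rot: [3.141, -0.043, -0.0]
force: [-0.0, -0.8, -0.4]
width: 0.543
gripper_force: 0.0
```

>>> jog_arm([
  [0, 0, 0, 0],
  [0, 0, 0, 0],
  [0, 0, 0, 0],
  [0, 0, 0, 0],
  [0, 0, 0, 0],
  [0, 0, 0, 0],
], hand=0.0, newtons=60)

```text
clock: 2.9
position: [0.4963, -0.0322, 0.0575]
ee_rot: [3.141, -0.041, 0.0]
force: [-1.8, -1.2, 6.5]
width: 0.235
gripper_force: 60.0
```

Run:
```python
from h import *
b=np.radians(-8.1); d=np.array([np.cos(b),np.sin(b)]); B=np.array([.529,-.291])
def g(xc,z,y=0): # scoop centre at bin x -> tcp
    q=B+d*(xc-.0945)+y*np.array([-d[1],d[0]]); return (q[0],q[1],z,-8.1)
go((.496,-.033,.16,-1.5),g(-.055,.16),g(-.055,.057),g(.03,.057))
```

```text
now 2.9 [ 0.4963 -0.0322  0.0575] head -1.51 tilt -1.0 F [-1.81 -1.23  6.46] T [-0.13  0.21  0.01] w 0.0216 gf 60.0
[-0.0003  0.0008 -0.1025] spin -0.0001
[-0.109   0.2407 -0.1025] spin 0.1151
[-0.1091  0.2406  0.0005] spin 0.1151
[-0.0246  0.2504  0.0005] spin 0.1151
```

>>> jog_arm([
  [0, 0, -0.03, 0],
  [0, 0, -0.06, 0],
  [0, 0, -0.09, 0],
  [-0.03, 0.05, -0.1, 0.03],
  [-0.05, 0.1, -0.1, 0.06],
  [-0.08, 0.15, -0.1, 0.09],
  [-0.1, 0.2, -0.1, 0.115],
  [-0.109, 0.23, -0.1, 0.115],
  [-0.109, 0.2405, -0.1, 0.115],
  [-0.109, 0.2405, -0.1, 0.115],
])

```text
clock: 4.15
position: [0.3812, -0.2696, 0.157]
ee_rot: [-3.133, 0.222, 0.0]
force: [0.4, 1.1, -1.7]
width: 0.23
gripper_force: 60.0
```

Run:
```python
from h import *
c,W,im=snap('scene','sc1.png')
b=np.radians(-8.1); d=np.array([np.cos(b),np.sin(b)]); n=np.array([-d[1],d[0]]); B=np.array([.529,-.291])
go()
c,W,im=snap('top')
s=arm.observe();p=s['position'][:2]
q=np.stack([(W[...,:2]-p)@d,(W[...,:2]-p)@n,W[...,2]],-1)
m=(q[...,2]>.07)&(q[...,0]>.04)&(q[...,0]<.17)&(abs(q[...,1])<.08)
for x in np.arange(.045,.16,.01):
    k=q[m&(abs(q[...,0]-x)<.005)]
    if len(k): print(x.round(3),len(k),'mid z',np.median(k[abs(k[:,1])<.03][:,2]).round(4),'y',k[:,1].min().round(4),k[:,1].max().round(4))
```

```text
now 4.2 [ 0.3814 -0.2688  0.157 ] head -8.04 tilt -1.0 F [-0.5   0.19 -1.97] T [0.06 0.12 0.01] w 0.0216 gf 60.0
0.045 168 mid z 0.5422 y -0.0093 0.0433
0.055 94 mid z 0.1567 y -0.0043 0.0452
0.065 114 mid z 0.1056 y -0.0441 0.045
0.075 123 mid z 0.1068 y -0.0447 0.0449
0.085 114 mid z 0.1056 y -0.0452 0.0451
0.095 110 mid z 0.1062 y -0.0453 0.0453
0.105 112 mid z 0.1062 y -0.0455 0.045
0.115 105 mid z 0.1058 y -0.0443 0.0449
0.125 108 mid z 0.1056 y -0.0465 0.0447
0.135 96 mid z 0.1054 y -0.0441 0.0441
0.145 7 mid z 0.1025 y -0.0429 0.025
```

View pics/sc1.png

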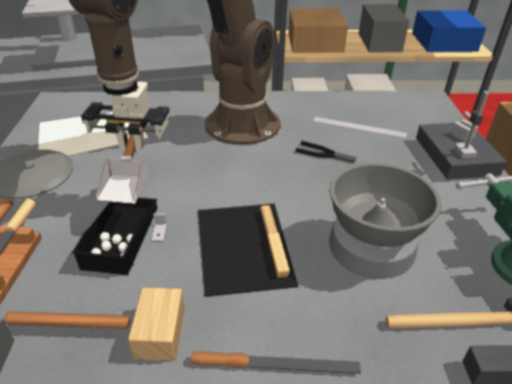

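The scoop is held level at (120,180) above the bin's near end, with its lip pointing at the media near (112,243). Now I lower it.

>>> jog_arm([
  [0, 0, 0.03, 0],
  [0, 0, 0.06, 0],
  [0, 0, 0.085, 0],
  [0, 0, 0.095, 0],
  [0, 0, 0.099, 0],
  [0, 0, 0.1, 0],
  [0, 0, 0.1, 0],
])

```text
clock: 5.12
position: [0.3815, -0.27, 0.0579]
ee_rot: [3.133, -0.222, 0.002]
force: [0.4, -0.7, -1.1]
width: 0.233
gripper_force: 60.0
```

>>> jog_arm([
  [0.008, 0, 0.001, 0],
  [0.018, 0, 0.001, 0],
  [0.028, 0, 0.001, 0],
  [0.038, 0, 0.001, 0],
  [0.048, 0, 0.001, 0],
  [0.058, 0, 0.001, 0],
  [0.068, 0, 0.001, 0],
  [0.074, 0, 0.001, 0],
  [0.074, 0, 0.001, 0],
])

```text
clock: 6.25
position: [0.4537, -0.2809, 0.0575]
ee_rot: [3.133, -0.223, -0.001]
force: [-7.5, 1.3, 14.1]
width: 0.239
gripper_force: 60.0
```

Run:
```python
from h import *
go()
c,W,im=snap('top')
o=c[150:250,320:400]; o=cv2.resize(o,None,fx=5,fy=5,interpolation=cv2.INTER_CUBIC)
c2,_,_=snap('scene'); o2=cv2.resize(c2[170:290,60:180],(500,500),interpolation=cv2.INTER_CUBIC)[:, :380]
cv2.imwrite('pics/a1.png',cv2.cvtColor(np.hstack([o,o2]),cv2.COLOR_RGB2BGR))
```

```text
now 6.25 [ 0.4537 -0.2809  0.0575] head -8.16 tilt -1.0 F [-7.52  1.33 14.08] T [ 0.24  1.46 -0.05] w 0.0219 gf 60.0
```

View pics/a1.png

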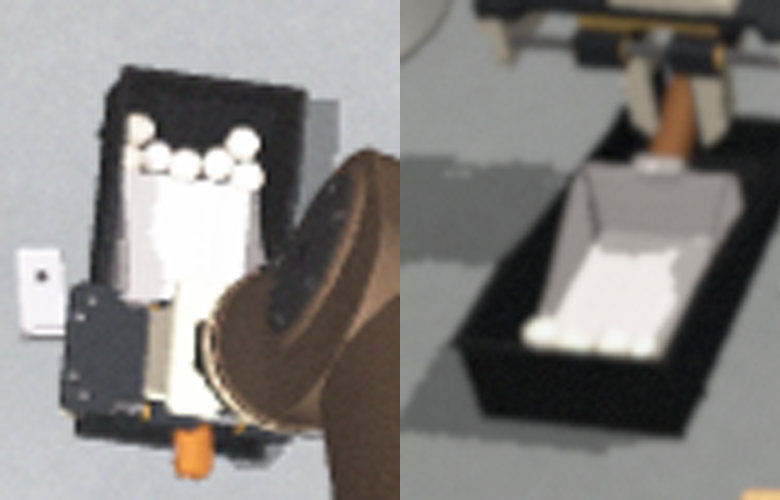

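The pieces (one row at crop y≈160–180, two ahead at y≈130) are being pushed ahead of the lip toward the far slope. I keep advancing slowly.

>>> jog_arm([
  [0.006, 0, 0, 0],
  [0.012, 0, 0, 0],
  [0.016, 0, 0, 0],
  [0.02, 0, 0, 0],
  [0.022, 0, 0, 0],
  [0.022, 0, 0, 0],
])

```text
clock: 7.1
position: [0.4749, -0.284, 0.0576]
ee_rot: [3.133, -0.224, -0.002]
force: [-9.1, -0.0, 15.5]
width: 0.237
gripper_force: 60.0
```

```bash
cat > look.py <<'E'
from h import *
import sys
go()
c,W,im=snap('top')
o=c[150:250,320:400]; o=cv2.resize(o,None,fx=5,fy=5,interpolation=cv2.INTER_CUBIC)
c2,_,_=snap('scene'); o2=cv2.resize(c2[170:290,60:180],(500,500),interpolation=cv2.INTER_CUBIC)[:, :380]
cv2.imwrite('pics/'+sys.argv[1],cv2.cvtColor(np.hstack([o,o2]),cv2.COLOR_RGB2BGR))
# blobs above floor, in scoop-ish frame (bin axes, from TCP)
s=arm.observe(); R=cv2.Rodrigues(s['ee_rot'])[0]
q=(W-s['position'])@R
hsv=cv2.cvtColor(c,cv2.COLOR_RGB2HSV).astype(int)
m=(hsv[...,2]>150)&(hsv[...,1]<60)&(q[...,0]>.06)&(q[...,0]<.2)&(abs(q[...,1])<.055)
hh=-q[...,2]+.054+0  # height above scoop underside
for x in np.arange(.065,.2,.01):
    row=[]
    for y in np.arange(-.05,.051,.01):
        k=hh[m&(abs(q[...,0]-x)<.005)&(abs(q[...,1]-y)<.005)]
        row.append('%4d'%(1000*np.median(k)) if len(k) else '   .')
    print('%.3f'%x,' '.join(row))
E
python3 look.py a2.png
```

```text
now 7.1 [ 0.4749 -0.284   0.0576] head -8.17 tilt -1.0 F [-9.070e+00 -1.000e-02  1.551e+01] T [ 0.27  1.74 -0.03] w 0.0218 gf 60.0
0.065    .   47    5    3    3    3    .    .    .    .    .
0.075    .   44    4    2    3    3    7    .    .    .    .
0.085    .   40    4    4    3    3    3    3    4    5    .
0.095    .   32    2    5    2    3    3    3    5    5    .
0.105    .   28    3    3    5    3    4    3    4    4    .
0.115    .   22    4    4    3    2    2    2    1    5    .
0.125   57    3    4    3    2    3    4    2    4    5    .
0.135   54   15   16   19   16   19   15   19   18   14    .
0.145    .   24   29   22   18   20   19   28   26   20    .
0.155    .   26   35   33    .    .   26   31   34    .    .
0.165    .    .   27    .    .    .    .   24   21    .    .
0.175   -3    .    .    .    .    .    .    .    .    .    .
0.185   -3    .    .    .    .    .    .    .    .    .    .
0.195   -5   -2   -2   -4   -1   -1   -1   -2   -2   -2    0
```

View pics/a2.png

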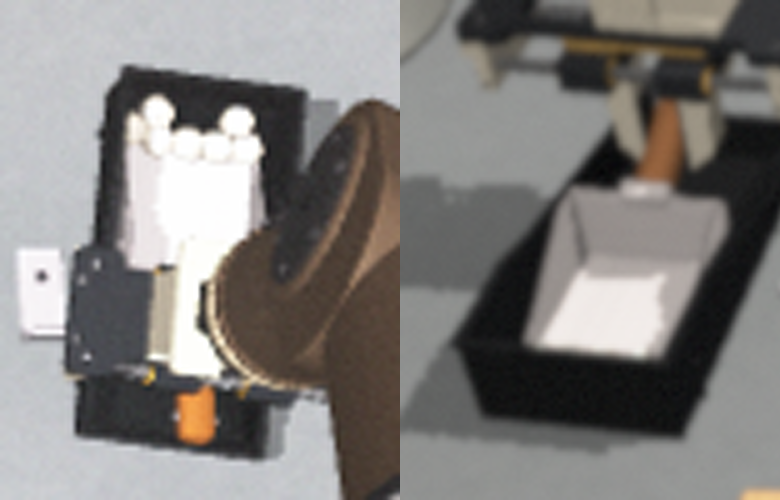

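All seven pieces now stand on or just in front of the lip, five across at crop y≈145 and two on the slope at y≈110. I drive the lip up the 45° slope to take them aboard.

>>> jog_arm([
  [0.005, 0, -0.003, 0],
  [0.01, 0, -0.007, 0],
  [0.014, 0, -0.011, 0],
  [0.018, 0, -0.015, 0],
  [0.021, 0, -0.018, 0],
  [0.023, 0, -0.02, 0],
  [0.023, 0, -0.02, 0],
])

```text
clock: 8.07
position: [0.494, -0.2858, 0.0752]
ee_rot: [-3.132, 0.224, 0.015]
force: [-13.9, 2.1, 2.4]
width: 0.234
gripper_force: 60.0
```

```bash
python3 look.py a3.png
```

```text
now 8.075 [ 0.494  -0.2858  0.0752] head -8.17 tilt -1.0 F [-13.87   2.09   2.41] T [0.58 3.18 0.01] w 0.0215 gf 60.0
0.065   42   50    2    4    2    3    .    .    .    .    .
0.075   40   44    2    1    1    3    .    .    .    .    .
0.085    .   34    3    3    4    3    3    2    0    .    .
0.095   33   33    2    0    2    4    2    2    2    5    .
0.105    .    7    3    1    1    2    3    3    2    3    .
0.115    .   14   13   17    7   11    3    3    3    4    .
0.125    .   15   14   19   19   20   19   22   11    5    .
0.135    .   19   19   20   22    8   30   37   31   20    .
0.145    .   23   23   18   24    .   33   33   37    .    .
0.155  -19    .    .    .    .    .    .    .    .    .    .
0.165  -19    .    .    .    .    .    .    .    .    .    .
0.175  -18  -22  -20  -18  -18  -19  -19  -19  -20  -17  -20
0.185  -19  -20  -18  -19  -19  -17  -18  -19  -19  -19  -18
0.195  -19  -17  -16  -19  -18  -19  -20  -17  -18  -19  -17
```

View pics/a3.png

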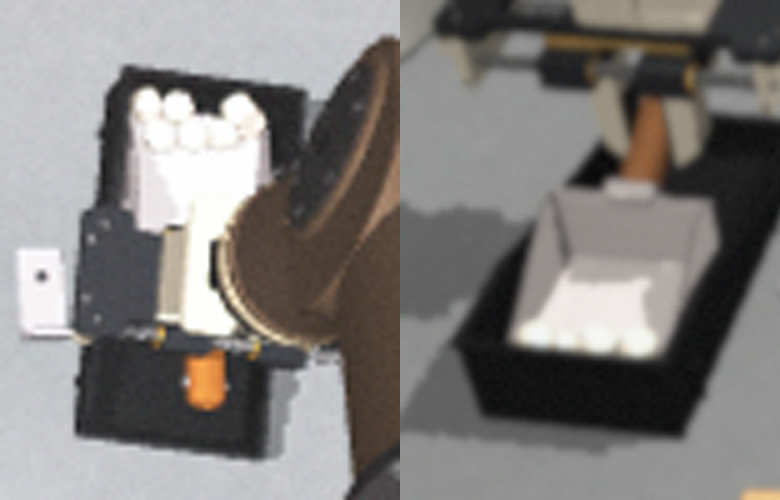

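Most pieces are aboard, with a row pressed against the far wall at crop y≈105. I push the lip to the wall above the slope so the last ones must settle inside the pan.

>>> jog_arm([
  [0.002, 0, -0.002, 0],
  [0.004, 0, -0.004, 0],
  [0.005, 0, -0.006, 0],
  [0.006, 0, -0.009, 0],
  [0.006, 0, -0.012, 0],
  [0.006, 0, -0.015, 0],
  [0.006, 0, -0.015, 0],
])

```text
clock: 9.05
position: [0.5041, -0.2872, 0.0912]
ee_rot: [-3.133, 0.222, 0.002]
force: [-6.1, 1.3, -2.4]
width: 0.236
gripper_force: 60.0
```

```bash
python3 look.py a4.png
```

```text
now 9.05 [ 0.5041 -0.2872  0.0912] head -8.1 tilt -1.0 F [-6.05  1.29 -2.39] T [ 0.33  1.74 -0.02] w 0.0217 gf 60.0
0.065   43   41    0    0    0    0    .    .    .    .    .
0.075   20   31    2    0    1    0    .    .    .    .    .
0.085   16   26    0    0   -1    0   -4    1    .    .    .
0.095   21   27    0    0    0    0    0    0    0    1    .
0.105    .   20    8   15   10   14    0    0    0    0    .
0.115    5    9   12   15   15   15   17   18    0    0    .
0.125    .   11   17   13   14    0   19   33   32   14    .
0.135    .   11   16   10   16   -2   -2   32    .    9    .
0.145  -34    .    .    .    .    .    .    .    .    .    .
0.155  -37    .    .    .    .    .    .    .    .    .    .
0.165  -36  -36  -37  -37  -38  -36  -36  -35  -37  -35  -36
0.175  -36  -35  -37  -37  -36  -35  -36  -37  -37  -36  -38
0.185  -35  -37  -38  -37  -35  -37  -37  -36  -35  -35  -36
0.195  -36  -37  -35  -35  -37  -35  -36  -36  -38  -36  -35
```

View pics/a4.png

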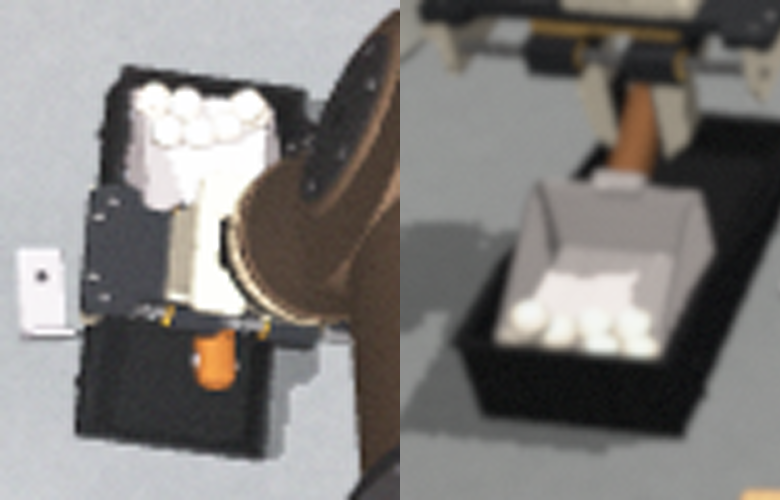

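Seven white pieces show in the pan: two at (155,97) and (185,100), three or four across the second row at y≈128, and one near (245,105). Next I lift along the wall to just above its rim.

>>> jog_arm([
  [0, 0, -0.003, 0],
  [0, 0, -0.008, 0],
  [0, 0, -0.014, 0],
  [0, 0, -0.02, 0],
  [0, 0, -0.025, 0],
  [0, 0, -0.029, 0],
  [0, 0, -0.032, 0],
  [0, 0, -0.034, 0],
  [0, 0, -0.034, 0],
])

```text
clock: 10.28
position: [0.5053, -0.2875, 0.1256]
ee_rot: [3.133, -0.221, 0.002]
force: [0.4, 0.1, -1.5]
width: 0.237
gripper_force: 60.0
```

```bash
python3 look.py a5.png
python3 - <<'E'
from h import *
c,W,im=snap('top')
hsv=cv2.cvtColor(c,cv2.COLOR_RGB2HSV).astype(int)
d=np.array([.99,-.141]);q=W[...,:2]-[.53,-.292]; bx=q@d; by=q@[.141,.99]
m=(hsv[...,2]>150)&(hsv[...,1]<60)&(abs(by)<.052)&(abs(bx)<.111)&(W[...,2]<.045)
print('white low in bin',m.sum())
E
```

```text
now 10.275 [ 0.5053 -0.2875  0.1256] head -8.09 tilt -1.0 F [ 0.38  0.12 -1.55] T [0.01 0.22 0.11] w 0.0217 gf 60.0
0.065   53   43    0    1    0    0    .    .    .    .    .
0.075   34   28    0    0    0    0    .    .    .    .    .
0.085   20   24    0    0    0    0   -1    .    .    .    .
0.095    .   15    0    0    1    0   -1   -1    0    2    .
0.105   13    5    8   14   13   12    1    0   -1    4    .
0.115   11    7   13   17   17   15   15   15   -1    1    .
0.125    9    1   -1   11   13   -2   13   17   -2   -1    .
0.135    .   -3   -2   11   15    0   -5   -2   -3   -2    .
0.145  -71  -10  -11  -12    .    .  -13  -11  -14  -13    .
0.155  -71    .    .  -51  -52    .    .    .  -56  -53    .
0.165  -70  -68  -69  -55  -53  -70  -71  -69  -55  -51  -69
0.175  -70  -70  -71  -69  -70  -69  -69  -69  -71  -54  -69
0.185  -70  -70  -71  -71  -71  -71  -71  -70  -69  -72  -69
0.195  -71  -70  -70  -70  -71  -70  -70  -69  -71  -70  -72
white low in bin 0
```

```bash
cat > blobs.py <<'E'
from h import *
def blobs(zlo,zhi,box,cam='top'):
    c,W,im=snap(cam)
    hsv=cv2.cvtColor(c,cv2.COLOR_RGB2HSV).astype(int)
    x0,x1,y0,y1=box
    m=(hsv[...,2]>150)&(hsv[...,1]<60)&(W[...,2]>zlo)&(W[...,2]<zhi)&(W[...,0]>x0)&(W[...,0]<x1)&(W[...,1]>y0)&(W[...,1]<y1)
    n,l,s,ce=cv2.connectedComponentsWithStats(m.astype(np.uint8),connectivity=4)
    for i in range(1,n):
        if s[i,4]>2: print(cam,s[i,4],'px',ce[i].round(1),np.nanmedian(W[l==i],0).round(3),'ext',np.ptp(W[l==i],axis=0).round(3))
if __name__=='__main__':
    blobs(.01,.04,(.6,.8,-.45,-.1)); print('in pan'); blobs(.077,.11,(.56,.68,-.36,-.22))
    blobs(.01,.04,(.6,.8,-.45,-.1),'scene'); print('in pan'); blobs(.077,.11,(.56,.68,-.36,-.22),'scene')
E
python3 blobs.py; ls pics
```

```text
top 30 px [354.6 147.4] [ 0.719 -0.299  0.017] ext [0.017 0.018 0.012]
top 32 px [369.5 155.5] [ 0.69  -0.347  0.018] ext [0.017 0.016 0.015]
top 21 px [353.8 162. ] [ 0.668 -0.293  0.017] ext [0.015 0.016 0.012]
in pan
top 143 px [361.7 171.1] [ 0.618 -0.296  0.086] ext [0.04  0.055 0.017]
top 38 px [349.5 175.7] [ 0.603 -0.257  0.09 ] ext [0.057 0.01  0.03 ]
top 21 px [377.3 175.1] [ 0.607 -0.345  0.083] ext [0.036 0.006 0.02 ]
scene 3 px [ 83. 249.] [ 0.607 -0.356  0.034] ext [0.006 0.002 0.006]
scene 66 px [106.1 276.8] [ 0.674 -0.293  0.017] ext [0.019 0.017 0.012]
scene 75 px [ 77.1 289.6] [ 0.709 -0.345  0.017] ext [0.019 0.019 0.012]
scene 75 px [ 98.3 296.7] [ 0.727 -0.297  0.018] ext [0.02  0.019 0.012]
in pan
scene 3 px [128.7 212.3] [ 0.567 -0.25   0.106] ext [0.002 0.002 0.003]
scene 24 px [128.3 220. ] [ 0.574 -0.251  0.092] ext [0.029 0.006 0.025]
scene 19 px [126.2 228.5] [ 0.596 -0.254  0.082] ext [0.021 0.004 0.014]
scene 3 px [ 87.7 228.7] [ 0.588 -0.34   0.079] ext [0.003 0.001 0.002]
scene 266 px [103.3 239.1] [ 0.625 -0.294  0.085] ext [0.039 0.055 0.012]
scene 17 px [119.6 242.8] [ 0.633 -0.26   0.081] ext [0.018 0.004 0.007]
a1.png
a2.png
a3.png
a4.png
a5.png
crop0.png
sc0.png
sc1.png
top0.png
w0.png
```

View pics/a5.png

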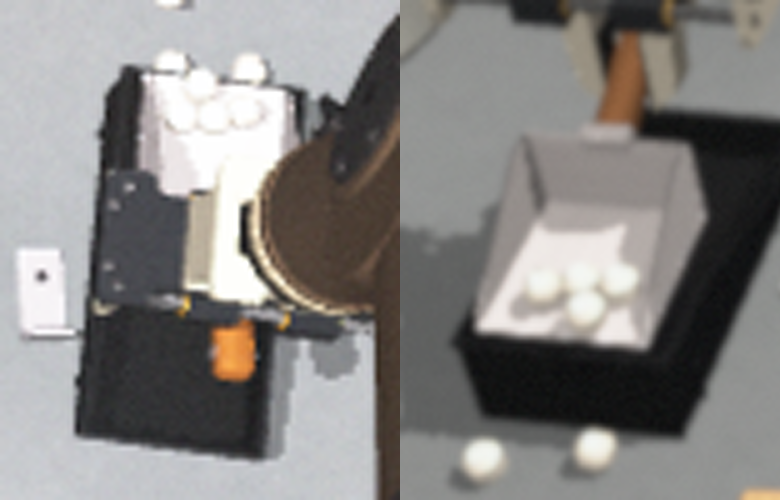

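The last picture shows four pieces in the pan and three beyond the bin's far wall on the bench. I check whether those three are rolling.

Run:
```python
from blobs import *
for i in range(2):
    print(arm.observe()['clock']); blobs(.008,.04,(.63,.95,-.5,-.1))
c,W,im=snap('top')
# surroundings: tall things beyond bin
g=W[...,2]
for x in np.arange(.66,1.0,.02):
    r=[]
    for y in np.arange(-.12,-.56,-.02):
        k=g[(abs(W[...,0]-x)<.01)&(abs(W[...,1]-y)<.01)]
        r.append('%4d'%(1000*np.median(k)) if len(k) else '   .')
    print('%.2f'%x,''.join(r))
```

```text
10.625
top 8 px [404.2  91.8] [ 0.906 -0.474  0.039] ext [0.009 0.014 0.003]
top 4 px [405.5 101. ] [ 0.873 -0.473  0.039] ext [0.007 0.003 0.001]
top 3 px [402.3 101.3] [ 0.873 -0.462  0.039] ext [0.004 0.004 0.001]
top 9 px [406.7 110.1] [ 0.842 -0.476  0.039] ext [0.017 0.031 0.031]
top 31 px [354.1 147.3] [ 0.72  -0.297  0.017] ext [0.017 0.02  0.014]
top 32 px [370.5 150.5] [ 0.707 -0.35   0.018] ext [0.017 0.018 0.017]
top 20 px [354. 162.] [ 0.668 -0.294  0.019] ext [0.015 0.015 0.015]
10.675
top 5 px [403.2  93.8] [ 0.899 -0.468  0.037] ext [0.012 0.004 0.004]
top 3 px [405.  93.] [ 0.904 -0.476  0.037] ext [0.008 0.002 0.003]
top 4 px [406.5 102. ] [ 0.87  -0.477  0.038] ext [0.008 0.005 0.003]
top 3 px [405.3 108.3] [ 0.848 -0.47   0.039] ext [0.004 0.004 0.001]
top 5 px [406.6 111.4] [ 0.838 -0.473  0.039] ext [0.013 0.02  0.031]
top 30 px [354.5 147.3] [ 0.719 -0.299  0.018] ext [0.016 0.017 0.015]
top 34 px [371.  150.3] [ 0.709 -0.353  0.017] ext [0.018 0.02  0.016]
top 22 px [354.1 161.9] [ 0.669 -0.294  0.018] ext [0.015 0.017 0.018]
0.66    0   0   0   0   0   0   0 
[... 931 characters left out ...]
28   6  51  61
0.86    1  65  63  64  65   1   0   0   1   1   0   0   0   1   0   0  31  35   7   6  36  35  67
0.88    0   0   1   1   1   0   0   0   0   0   0   0   0   0   1   0  27  40  39   6   4  42  66
0.90    0   0   0   1   0   1   0   0   1   0   0   0   0   0   0   0  32  38  24   3   4  37  65
0.92    0   0   0   0   0   0   0   0   0   0   1   1   0  -1   0   0  27   .   4  23   7  34  64
0.94    0   0   0   0   0   0   0   0   1   0   0   0   0   0   0   0  34  52  34  31  43  39  71
0.96    .   .   .   .   .   .   .   .   .   .   .   .   .   .   .   .   .   .   .   .   .   .   .
0.98    .   .   .   .   .   .   .   .   .   .   .   .   .   .   .   .   .   .   .   .   .   .   .
```

The three loose pieces sit at about (0.669,-0.294), (0.719,-0.299) and (0.709,-0.353) and have nearly stopped. First I tilt the loaded scoop back on the bin's far rim so the four pieces stay in, then pour them.

>>> jog_arm([
  [0.002, 0, 0, 0],
  [0.005, 0, 0, 0],
  [0.009, 0, 0, 0],
  [0.012, 0, 0, 0],
  [0.014, 0, 0.002, 0],
  [0.015, 0, 0.006, 0],
  [0.014, 0, 0.012, 0],
  [0.011, 0, 0.018, 0],
  [0.008, 0, 0.024, 0],
  [0.005, 0, 0.03, 0],
  [0.002, 0, 0.036, 0],
  [0.002, 0, 0.036, 0],
], newtons=40)

```text
clock: 12.28
position: [0.506, -0.2875, 0.0886]
ee_rot: [-3.133, 0.222, 0.002]
force: [-0.9, -0.4, 1.4]
width: 0.237
gripper_force: 40.0
```

```bash
cat > pan.py <<'E'
from h import *
def grid(x0=.045,x1=.16,cam='top'):
    go(); c,W,im=snap(cam); s=arm.observe(); R=cv2.Rodrigues(s['ee_rot'])[0]
    q=(W-s['position'])@R; z=W[...,2]
    for x in np.arange(x0,x1,.01):
        r=[]
        for y in np.arange(-.05,.051,.01):
            k=z[(abs(q[...,0]-x)<.005)&(abs(q[...,1]-y)<.005)]
            r.append('%4d'%(1000*np.median(k)) if len(k) else '   .')
        print('%.3f'%x,' '.join(r))
if __name__=='__main__':
    grid()
E
python3 pan.py
python3 - <<'E'
from blobs import *
print(proj(snap('top')[2],[.57,.3,.16]))
c,W,im=snap('top'); z=W[...,2]
blobs(.008,.04,(.64,.78,-.42,-.1))
for x in np.arange(.56,.76,.02):
    print('%.2f'%x,''.join('%4d'%(1000*np.median(k)) if len(k:=z[(abs(W[...,0]-x)<.01)&(abs(W[...,1]-y)<.006)]) else '   .' for y in np.arange(-.4,-.60,-.012)))
E
```

```text
now 12.275 [ 0.506  -0.2875  0.0886] head -8.1 tilt -1.0 F [-0.9  -0.38  1.45] T [-0.   -0.15  0.01] w 0.0217 gf 40.0
0.045    .  464  481  481  471  472    .    .    .    .    .
0.055    .  455  444  472    .    .    .    .    .    .    .
0.065   73   69   47   49   48   46    .    .    .    .    .
0.075   61   66   50   50   49   49    .    .    .    .    .
0.085   39   51   51   49   51   52   52   53   54    .    .
0.095   46   38   52   53   54   53   51   53   54   54    .
0.105   57   56   57   54   54   53   54   55   55   62    .
0.115   49   57   67   74   70   72   65   58   56   60   56
0.125   37   40   66   75   75   74   77   78   60   60   51
0.135   57   59   60   72   77   62   62   78   60   61   57
0.145    2   60   61   63   79   62   61   61   61   61    .
0.155    0   58    .    .    .    .    .    .   57    .    .
[[160.83649815 183.82009088]]
top 31 px [354.1 147.3] [ 0.72  -0.297  0.017] ext [0.017 0.019 0.016]
top 31 px [370.4 149.5] [ 0.712 -0.35   0.017] ext [0.018 0.018 0.011]
top 7 px [353.9 160.7] [ 0.672 -0.293  0.018] ext [0.005 0.014 0.006]
0.56    .   .   .   .   .   .   .   .   .   .   .   .   .   .   .  71  62
0.58    .   .   .   .   .   .   .   .   .   .   .   .   .   .   .   .  57
0.60    .   .   .   .   .   .   .   .   .   .   .   .   .   .   .  59  58
0.62    .   .   .   .   .   .   .   .   .   .   .   .   .   .   .  58  59
0.64   -1   .   .   .   .   .   .   .   .   .   .  59  61   .   .  57  57
0.66    0  -2   .   .   .   .   .   .   .   .  59  58  58  25  22  53  56
0.68    0   0   1   .   .   .   .   .  20  24  27  52  58  48  28  47  55
0.70    0   0   0  -1   0   3   1   1  24  52  52  58  58  52  51  53  58
0.72    0   1   0   0   0   0   0   0   5  23  22  57  58   .  22  24  58
0.74    0   1   0   0   0   0   0   1   0   0   1  55  57   1   .   0  54
```

>>> jog_arm([
  [-0.001, 0, 0.006, 0],
  [-0.002, 0, 0.012, 0],
  [-0.003, 0, 0.018, 0],
  [-0.004, 0, 0.024, 0],
  [-0.004, 0, 0.03, 0],
  [-0.004, 0, 0.034, 0],
  [-0.004, 0, 0.034, 0],
])

```text
clock: 13.35
position: [0.5022, -0.287, 0.0545]
ee_rot: [-3.133, 0.222, 0.002]
force: [-5.2, 0.4, 1.7]
width: 0.237
gripper_force: 40.0
```

```bash
python3 pan.py
```

```text
now 13.35 [ 0.5022 -0.287   0.0545] head -8.11 tilt -1.0 F [-5.17  0.35  1.71] T [ 0.11  0.69 -0.05] w 0.0217 gf 40.0
0.045    .  429  448  441  438  436    .    .    .    .    .
0.055   60  417   58   57   51    .    .    .    .    .    .
0.065   56   70   34   35   32    .    .    .    .    .    .
0.075   43   58   33   30   31   32   38   47   50    .    .
0.085   41   63   38   35   37   37   37   35   38   36    .
0.095   36   63   40   41   42   40   41   41   40   42    .
0.105   32   59   45   45   45   44   43   45   46   46    .
0.115   50   61   62   67   60   57   50   50   49   58   58
0.125   35   54   66   71   71   72   56   54   54   56   57
0.135   52   42   57   71   79   65   59   58   59   59   54
0.145   42   63   63   67   77   62   63   62   62   63   58
0.155    0   62   62   65   66   63   64   62   67   64    .
```

>>> jog_arm([
  [-0.001, 0, 0.005, 0],
  [-0.002, 0, 0.01, 0],
  [0.008, 0, 0.01, 0],
  [-0.002, 0, 0.01, 0],
  [0.008, 0, 0.01, 0],
  [-0.002, 0, 0.01, 0],
  [0.008, 0, 0.01, 0],
  [0.0, 0, 0.01, 0],
])

```text
clock: 14.4
position: [0.5041, -0.2871, 0.0454]
ee_rot: [3.134, -0.221, 0.003]
force: [0.0, 0.2, -3.0]
width: 0.238
gripper_force: 40.0
```

```bash
python3 pan.py
```

```text
now 14.4 [ 0.5041 -0.2871  0.0454] head -8.05 tilt -1.0 F [ 0.02  0.19 -2.99] T [ 0.09  0.16 -0.02] w 0.0219 gf 40.0
0.045    .  422  438  438  432  428    .    .    .    .    .
0.055   59  412   59   56    .    .    .    .    .    .    .
0.065   55   51   40   42   37    .    .    .    .    .    .
0.075   45   70   44   47   45   50   37   48    .    .    .
0.085   44   70   43   51   53   45   33   36   41    .    .
0.095   39   61   36   49   56   36   38   37   38   38    .
0.105   52   59   43   44   46   44   43   43   43   44    .
0.115   51   69   49   50   50   48   48   49   53   58    .
0.125   25   59   56   54   54   55   55   55   54   58   55
0.135   55   60   60   61   61   61   61   60   60   65   57
0.145   57   63   67   65   65   65   64   66   66   67   60
0.155    1   69   69   70   71   69   70   68   67   67    .
```

The four pieces have slid to the back wall and the pan is tilted about 25° lip-up. I firm the grip, lift, and work out the way to the tumbler.

>>> jog_arm([
  [0, 0, 0, 0],
  [0, 0, 0, 0],
  [0, 0, -0.01, 0],
  [0, 0, -0.035, 0],
  [0, 0, -0.07, 0],
  [0, 0, -0.11, 0],
  [0, 0, -0.155, 0],
  [0, 0, -0.2, 0],
  [0, 0, -0.24, 0],
  [0, 0, -0.265, 0],
  [0, 0, -0.265, 0],
], newtons=60)

```text
clock: 15.82
position: [0.5036, -0.2874, 0.3127]
ee_rot: [3.132, -0.222, 0.007]
force: [-0.3, 0.8, -2.9]
width: 0.237
gripper_force: 60.0
```

```bash
python3 pan.py
python3 - <<'E'
from h import *
go((.501,.267,.312,25))
E
```

```text
now 15.825 [ 0.5036 -0.2874  0.3127] head -8.09 tilt -1.0 F [-0.28  0.8  -2.85] T [0.06 0.24 0.01] w 0.0217 gf 60.0
0.045   37  687  569    6    5    4    2    .    5    4    2
0.055   52  656  668    4    4    4    3    .    .    .   45
0.065   44  333  304  304  305    5    4    .    .    .    .
0.075   55  315  312  314  309    5    .    .    .    .    .
0.085   63  327    5  314  320    6  302    .    .    .    .
0.095   58  331  305  309  165  304  307  307  307  315    .
0.105   61  325  310  311  312  311  311  313  313  322    .
0.115   61  326  316  317  316  316  318  318  317  326    .
0.125   38  326  322  320  322  322  323  324  324  326    .
0.135   42  326   56   62  327  329  328  329  330  331    .
0.145   60  334  333  334  333  334  334  334  334  336    .
0.155    0  337  337  336  337  336  338  337  337  336    .
now 15.875 [ 0.5028 -0.2871  0.3108] head -8.09 tilt -1.0 F [-0.9   0.24 -3.08] T [ 0.11  0.19 -0.02] w 0.0217 gf 60.0
[-0.0798 -0.5483 -0.0016] spin -0.5775
```

>>> jog_arm([
  [0, -0.01, 0, 0],
  [0, -0.03, 0, -0.03],
  [-0.005, -0.06, 0, -0.07],
  [-0.01, -0.1, 0, -0.12],
  [-0.015, -0.145, 0, -0.17],
  [-0.02, -0.19, 0, -0.22],
  [-0.03, -0.235, 0, -0.27],
  [-0.035, -0.28, 0, -0.32],
  [-0.04, -0.325, 0, -0.37],
  [-0.05, -0.37, 0, -0.42],
  [-0.06, -0.415, 0, -0.46],
  [-0.065, -0.455, 0, -0.5],
  [-0.07, -0.49, 0, -0.54],
  [-0.075, -0.52, 0, -0.565],
  [-0.08, -0.54, 0, -0.578],
  [-0.08, -0.548, 0, -0.578],
  [-0.08, -0.548, 0, -0.578],
])

```text
clock: 18.0
position: [0.5006, 0.2666, 0.3101]
ee_rot: [3.066, 0.681, -0.0]
force: [0.2, -0.4, -1.3]
width: 0.231
gripper_force: 60.0
```

>>> jog_arm([
  [0, 0, 0, 0],
  [0, 0, 0, 0],
], newtons=20)

```text
clock: 18.25
position: [0.5011, 0.2656, 0.3103]
ee_rot: [3.067, 0.678, 0.0]
force: [-0.6, -0.5, -2.6]
width: 0.239
gripper_force: 20.0
```

```bash
python3 pan.py
```

```text
now 18.25 [0.5011 0.2656 0.3103] head 24.92 tilt -1.0 F [-0.58 -0.47 -2.63] T [-0.03  0.11 -0.03] w 0.0219 gf 20.0
0.045    .    .    .    .    .   83   85  392  704  681   81
0.055    .    .    .    .    .  103   96   89  688  337    .
0.065    .    .    .    .    .    .  120  307  308  328    .
0.075    .    .    .    .    .    .  291  306  312  324    .
0.085    .    .    .    .    .    .  297  105  302  320    .
0.095    .    .    .    .    .  303  303  303  304  323  307
0.105    .    .    .    .    .  309  308  307  309  321  337
0.115    .    .    .    .  314  314  313  313  315  320    .
0.125    .    .    .    .  320  321  320  322  322  324    .
0.135    .    .    .    .  327  327  326  327  327  329    .
0.145    .    .    .    .  331  332  331  330  331  332  105
0.155    .    .    .    .  333  334  333   93   98  106  112
```

>>> jog_arm([
  [0, 0, 0, 0],
  [0, 0, 0, 0],
], newtons=8)

```text
clock: 18.55
position: [0.5009, 0.2665, 0.3103]
ee_rot: [3.067, 0.68, 0.0]
force: [0.3, 0.1, -2.9]
width: 0.239
gripper_force: 8.0
```

```bash
python3 pan.py
```

```text
now 18.55 [0.5009 0.2665 0.3103] head 25.0 tilt -1.0 F [ 0.33  0.08 -2.95] T [-0.03  0.16  0.02] w 0.022 gf 8.0
0.045    .    .    .    .    .    .  699  704  705  685   79
0.055    .    .    .    .    .    .    .  194  690  246    .
0.065    .    .    .    .    .    .  189  189  188    .    .
0.075    .    .    .    .    .    .    .  180  181    .    .
0.085    .    .    .    .    .    .    .    .    .    .    .
0.095    .    .    .    .    .   96    .    .    .    .    .
0.105    .    .    .    .    .   87   84   83    .    .    .
0.115    .    .    .    .    .   80   82   83    .    .    .
0.125    .    .    .    .    .   82   85   82    .    .    .
0.135    .    .    .    .    .    .   85    .    .    .    .
0.145    .    .   86   86   84   83   84   85    .    .  105
0.155    .    .   93   91   90   89   90   91   94  102  109
```

>>> jog_arm([
  [0, 0, -0.01, 0],
  [0, 0, 0, 0],
  [0, 0, -0.03, 0],
  [0, 0, -0.06, 0],
  [-0.02, 0.04, -0.09, 0],
  [-0.04, 0.09, -0.09, 0],
  [-0.06, 0.14, -0.09, 0],
  [-0.07, 0.18, -0.09, 0],
  [-0.07, 0.2, -0.09, 0],
], newtons=15)

```text
clock: 19.73
position: [0.5221, 0.0527, 0.3999]
ee_rot: [3.067, 0.674, 0.0]
force: [0.0, 0.8, -1.7]
width: 0.236
gripper_force: 15.0
```

Run:
```python
from blobs import *
go()
for cam in ('top','scene'): blobs(.06,.14,(.46,.68,.19,.41),cam)
print('outside'); blobs(.008,.04,(.64,.9,-.45,-.1))
blobs(.008,.3,(.35,.5,.0,.45)); blobs(.008,.04,(.6,.78,.1,.5))
c,W,im=snap('scene'); s=arm.observe(); R=cv2.Rodrigues(s['ee_rot'])[0]; q=(W-s['position'])@R
m=(q[...,0]>-.1)&(q[...,0]<.15)&(abs(q[...,1])<.05)&(q[...,2]>.02)&(q[...,2]<.25)
for z in np.arange(.02,.2,.015):
    k=q[m&(abs(q[...,2]-z)<.006)]
    if len(k): print('below tcp',z.round(3),'fwd',np.percentile(k[:,0],[2,50,98]).round(3),'lat',k[:,1].min().round(3),k[:,1].max().round(3))
```

```text
now 19.725 [0.5221 0.0527 0.3999] head 24.8 tilt -1.0 F [ 0.01  0.83 -1.75] T [-0.   -0.05  0.05] w 0.0217 gf 15.0
top 1330 px [173.8 188.2] [0.57  0.277 0.084] ext [0.165 0.14  0.029]
top 32 px [163.3 186.9] [0.567 0.3   0.128] ext [0.022 0.025 0.032]
scene 159 px [353.2 203.4] [0.515 0.252 0.089] ext [0.057 0.043 0.024]
scene 13 px [382.7 205.3] [0.575 0.302 0.13 ] ext [0.008 0.011 0.005]
scene 71 px [394.6 212.4] [0.563 0.337 0.096] ext [0.042 0.027 0.022]
scene 41 px [395.2 224.3] [0.604 0.327 0.099] ext [0.034 0.029 0.022]
scene 6 px [381.  224.5] [0.606 0.297 0.101] ext [0.018 0.006 0.014]
outside
top 27 px [354.3 147.2] [ 0.72  -0.298  0.018] ext [0.016 0.018 0.013]
top 32 px [370.3 149.5] [ 0.712 -0.351  0.017] ext [0.018 0.018 0.014]
top 21 px [354.1 162. ] [ 0.669 -0.294  0.019] ext [0.015 0.018 0.012]
top 236 px [159.3 218.3] [0.469 0.309 0.16 ] ext [0.044 0.176 0.138]
top 3 px [165. 212.] [0.5   0.306 0.082] ext [0.001 0.005 0.004]
top 50 px [172.5 213.5] [0.495 0.283 0.089] ext [0.014 0.048 0.015]
below tcp 0.02 fwd [0.002 0.014 0.018] lat -0.01 0.011
below tcp 0.035 fwd [0.003 0.02  0.025] lat -0.033 0.045
below tcp 0.05 fwd [0.001 0.016 0.029] lat -0.045 0.046
below tcp 0.065 fwd [-0.019  0.006  0.03 ] lat -0.046 0.046
below tcp 0.08 fwd [-0.02  -0.012  0.03 ] lat -0.045 0.046
below tcp 0.095 fwd [-0.009 -0.002  0.032] lat -0.044 0.046
below tcp 0.11 fwd [0.001 0.008 0.034] lat -0.045 0.046
below tcp 0.125 fwd [0.012 0.019 0.035] lat -0.045 0.046
below tcp 0.14 fwd [0.023 0.029 0.034] lat -0.044 0.046
below tcp 0.155 fwd [0.029 0.029 0.029] lat -0.045 -0.045
```

Run:
```python
from h import *
for cam in('top','scene'):
    c,W,im=snap(cam)
    r=np.hypot(W[...,0]-.569,W[...,1]-.299)
    hsv=cv2.cvtColor(c,cv2.COLOR_RGB2HSV).astype(int)
    for th in (190,215):
        m=(r<.1)&(hsv[...,2]>th)&(hsv[...,1]<60)&(W[...,2]<.15)
        n,l,s,ce=cv2.connectedComponentsWithStats(m.astype(np.uint8),connectivity=4)
        print(cam,th,[(int(s[i,4]),W[l==i].mean(0).round(3).tolist()) for i in range(1,n) if s[i,4]>4])
go((.694,-.20,.3,-90),(.694,-.145,.2,-90))
c,W,im=snap('top'); z=W[...,2]; print('mat/bench between')
```

```text
top 190 [(42, [0.61, 0.296, 0.096]), (45, [0.603, 0.33, 0.094]), (21, [0.569, 0.301, 0.132]), (36, [0.555, 0.338, 0.098]), (41, [0.54, 0.253, 0.096])]
top 215 [(34, [0.609, 0.295, 0.098]), (36, [0.602, 0.328, 0.097]), (16, [0.569, 0.301, 0.134]), (35, [0.555, 0.338, 0.099]), (33, [0.538, 0.252, 0.099])]
scene 190 [(44, [0.543, 0.251, 0.098]), (37, [0.561, 0.337, 0.099]), (25, [0.605, 0.327, 0.1])]
scene 215 [(30, [0.544, 0.251, 0.099]), (28, [0.561, 0.338, 0.1]), (20, [0.606, 0.328, 0.1])]
now 20.125 [0.5216 0.0571 0.4002] head 25.14 tilt -1.0 F [ 0.27  0.22 -1.84] T [ 0.01 -0.02 -0.09] w 0.022 gf 15.0
[0.0469 0.3061 0.1001] spin 2.0096
[0.0702 0.2563 0.2001] spin 2.0096
mat/bench between
```

Four pieces are in the bowl (plus the stud at (0.569,0.301)). The other three I will sweep in the −y direction, along the bin's far wall, against the knife rack. I compute that route and map the rack's edge.

Run:
```python
from h import *
go((.574,-.17,.22,-98.1))
print(arm.observe()['joints'].round(2))
c,W,im=snap('top'); z=W[...,2]
print('y     ',' '.join('%.3f'%y for y in np.arange(-.45,-.56,-.01)))
for x in np.arange(.54,.78,.015):
    print('%.3f'%x,' '.join('%6d'%(1000*np.median(k)) if len(k:=z[(abs(W[...,0]-x)<.0075)&(abs(W[...,1]-y)<.005)]) else '     .' for y in np.arange(-.45,-.56,-.01)))
print('mallet')
for x in np.arange(.71,.77,.007):
    print('%.3f'%x,' '.join('%4d'%(1000*np.median(k)) if len(k:=z[(abs(W[...,0]-x)<.004)&(abs(W[...,1]-y)<.005)]) else '   .' for y in np.arange(-.11,-.24,-.01)))
```

```text
now 20.175 [0.5217 0.0569 0.4002] head 25.13 tilt -1.0 F [-0.06 -0.34 -2.23] T [ 0.01 -0.01  0.  ] w 0.0219 gf 15.0
[-0.049   0.2277  0.1802] spin 2.1507
[ 0.04  0.2  -0.32  1.52  0.06  1.43 -1.41]
y      -0.450 -0.460 -0.470 -0.480 -0.490 -0.500 -0.510 -0.520 -0.530 -0.540 -0.550 -0.560
0.540      0      0      0     12     21     22     59     69     68     50     45     30
0.555      0      1      0     17     48     49     52     69     69     52     51     53
0.570      0      0      0     16     50     51     57     58     59     53     54     23
0.585      0      1      1      0     20     23     21     23     57     57     24     22
0.600      0      0      0      0     16     23     22     53     56     58     26     23
0.615      1      0      0      0     11     21     21     24     41     59      .     21
0.630      1      0      0      0     13     23     22     28     54     56      .     22
0.645      0      1     -1      0      6     23     23     23     54     58      .     23
0.660      0      0      0      0      7     21     21     23     25     57      .     21
0
[... 574 characters left out ...]
    0      0      0      0      1      2      2      1
mallet
0.710    0    1    0    0    0    0    0    0   -1    0    0    1    0
0.717    0    0    0    0   -1   -2    0    0   -1    1    0    1    0
0.724    1    0    1    0    0    0    0    0    0   -1    0    0    0
0.731    0    0    2    0    0    0    0    0    1    0   -1   -1    0
0.738    1    0    2   23   31   23   30   34   32    8    0    0    0
0.745    1   24   44   52   60   59   63   65   63   60    0    0    1
0.752    0   25   64   63   65   65   66   64   64   64    1    0    0
0.759    1   51   66   65   65   66   65   67   65   65    1    1    0
0.766    0   23   66   66   63   64   65   64   66   64    .    0    0
```

The flat-topped rack edge runs from about (0.54,-0.48) to (0.72,-0.497) and is about 22 mm high. Sweeping that way would need more wrist travel than joint 7 has. So I set the scoop back on the mat, turn the tool half a turn and regrasp. First I level the scoop by swinging it about its lip.

Run:
```python
from h import *
go((.608,-.034,.25,-1.5),(.608,-.034,.17,-1.5))
```

```text
now 20.225 [0.5217 0.0567 0.4002] head 25.11 tilt -1.0 F [-0.55  0.04 -1.48] T [-0.01 -0.04 -0.01] w 0.0219 gf 15.0
[0.0396 0.1188 0.1502] spin 0.4644
[0.0396 0.1188 0.2302] spin 0.4644
```

>>> jog_arm([
  [0.01, 0.03, 0.04, 0.12],
  [0.02, 0.07, 0.08, 0.25],
  [0.03, 0.1, 0.12, 0.37],
  [0.0396, 0.119, 0.16, 0.464],
  [0.0396, 0.119, 0.2, 0.464],
  [0.0396, 0.119, 0.225, 0.464],
  [0.0396, 0.119, 0.23, 0.464],
  [0.0396, 0.119, 0.23, 0.464],
])

```text
clock: 21.22
position: [0.6085, -0.0349, 0.1709]
ee_rot: [-3.141, 0.042, -0.001]
force: [0.1, 0.3, -1.2]
width: 0.24
gripper_force: 15.0
```

Run:
```python
from h import *
go()
s=arm.observe();p=s['position'];L=np.array([p[0]+.03,p[1]])
for dx,z in [(-.03,.15),(-.061,.142),(-.089,.126),(-.113,.106),(-.133,.08),(-.143,.057)]: print(dx+.03, round(p[2]-(z+.004),4))
```

```text
now 21.225 [ 0.6085 -0.0349  0.1709] head -1.54 tilt -1.0 F [ 0.08  0.3  -1.21] T [ 0.03 -0.   -0.04] w 0.022 gf 15.0
0.0 0.0169
-0.031 0.0249
-0.059 0.0409
-0.083 0.0609
-0.10300000000000001 0.0869
-0.11299999999999999 0.1099
```

>>> jog_arm([
  [0, 0, 0.01, 0],
  [-0.005, 0, 0.017, 0],
  [-0.018, 0, 0.02, 0],
  [-0.031, 0, 0.025, 0],
  [-0.046, 0, 0.033, 0],
  [-0.059, 0, 0.041, 0],
  [-0.072, 0, 0.051, 0],
  [-0.083, 0, 0.061, 0],
  [-0.094, 0, 0.074, 0],
  [-0.103, 0, 0.087, 0],
  [-0.109, 0, 0.099, 0],
  [-0.112, 0, 0.109, 0],
  [-0.113, 0, 0.114, 0],
  [-0.113, 0, 0.114, 0],
], newtons=10)

```text
clock: 22.98
position: [0.4947, -0.0321, 0.0557]
ee_rot: [3.141, -0.043, -0.002]
force: [-0.8, 0.4, -1.1]
width: 0.241
gripper_force: 10.0
```

```bash
python3 pan.py
```

```text
now 22.975 [ 0.4947 -0.0321  0.0557] head -1.56 tilt -1.0 F [-0.77  0.39 -1.06] T [0.01 0.06 0.02] w 0.0221 gf 10.0
0.045    .    .    .  429    .  435  435  441  447  451    .
0.055    3    .    .    .    .    .    .  429  435  436    .
0.065    .    .    .    .    .    .    .    .    .    .    .
0.075    .    .    .    .    .    .    .    .    .    .    .
0.085    .    .    .    .    .    .    .    .    .    .    .
0.095    .    .    .    .    .    .    .    .    .    .    .
0.105    .    .    .    .    .    .    .    .    .    .    .
0.115    .    .    .    .    .    .    .    .    .    .    .
0.125    .    .    .    .    .    .    .    .    .    .    .
0.135    .    .    .    .    .    .    .    .    .    .    .
0.145    3    3    4    3    2    5    .    .    .    .    .
0.155    4    5    5    5    4    4    5    4    5    6    .
```

```bash
python3 -c "
from pan import grid
grid(cam='scene')"
```

```text
now 23.025 [ 0.4953 -0.0321  0.0559] head -1.56 tilt -1.0 F [ 0.9   0.2  -1.52] T [0.   0.11 0.01] w 0.022 gf 10.0
0.045  413  402   48  363  324  324  337  382  377  399    5
0.055    4    8    8    8    8    9  411  416  418  403    4
0.065    3    9    8    9    9    8    8    9    9   18    3
0.075    3   11   10    9   10    9    9    9   10   13    4
0.085    4   11   10   10   11   11   10    9   10   35    4
0.095    4   12   11   12   11   12   12   11   12   17    5
0.105    3   13   12   12   13   12   12   11   12   14    3
0.115    5   14   13   14   13   14   13   12   13   15    3
0.125    4   14   14   14   14   14   13   14   14   18    4
0.135    3   13   13   12   13   13   12   13   13    9    4
0.145    5    4    4    3    4    4    4    4    4    4    4
0.155    4    3    3    3    4    3    4    4    4    4    4
```

The scoop is nearly flat on the mat (lip up about 5°, pan centre about 8 mm). I release it there, rise, turn half a turn and regrasp.

>>> jog_arm([
  [0, 0, 0, 0],
  [0, 0, 0, 0],
  [0, 0, 0, 0],
  [0, 0, -0.03, 0],
  [0, 0, -0.07, 0],
  [0, 0, -0.1, 0],
  [0, 0, -0.1, -0.1],
], hand=0.05)

```text
clock: 23.95
position: [0.4968, -0.0321, 0.1588]
ee_rot: [3.139, 0.117, 0.008]
force: [0.5, -0.2, 0.5]
width: 0.546
gripper_force: 0.0
```

>>> jog_arm([
  [0, 0, 0, -0.18],
  [0, 0, 0, -0.36],
  [0, 0, 0, -0.54],
  [0, 0, 0, -0.72],
  [0, 0, 0, -0.9],
  [0, 0, 0, -1.08],
  [0, 0, 0, -1.26],
  [0, 0, 0, -1.44],
  [0, 0, 0, -1.62],
  [0, 0, 0, -1.8],
  [0, 0, 0, -1.98],
  [0, 0, 0, -2.16],
  [0, 0, 0, -2.34],
  [0, 0, 0, -2.52],
  [0, 0, 0, -2.7],
  [0, 0, 0, -2.88],
  [0, 0, 0, -3.04],
  [0, 0, 0, -3.04],
])

```text
clock: 26.2
position: [0.4951, -0.0323, 0.1561]
ee_rot: [-0.048, -3.141, -0.001]
force: [-0.3, -0.1, -1.0]
width: 0.546
gripper_force: 0.0
```

Run:
```python
from h import *
print(arm.observe()['joints'].round(2))
for cam in ('wrist','scene'):
    c,W,im=snap(cam); hsv=cv2.cvtColor(c,cv2.COLOR_RGB2HSV).astype(int)
    m=(hsv[...,0]<20)&(hsv[...,1]>140)&(W[...,2]>.04)&(W[...,2]<.1)&(abs(W[...,1]+.033)<.02)&(W[...,0]>.42)&(W[...,0]<.56)
    p=W[m]; print(cam,len(p))
    for x in np.arange(.43,.55,.015):
        k=p[abs(p[:,0]-x)<.003]
        if len(k)>3: print(x.round(3),k[:,1].min().round(4),k[:,1].max().round(4),np.percentile(k[:,2],[50,90]).round(4))
c,W,im=snap('scene')
for x in (.56,.58,.6,.62): print(x,np.nanmedian(W[(abs(W[...,0]-x)<.006)&(abs(W[...,1]+.033)<.02)][:,2]).round(4))
go((.4955,-.0328,.0575,178.4))
```

```text
[ 0.66  0.49 -0.94  1.93  0.48  0.97  1.03]
wrist 2502
0.43 -0.0357 -0.0324 [0.086  0.0868]
0.445 -0.0409 -0.0192 [0.0929 0.0943]
0.46 -0.0411 -0.0201 [0.0874 0.089 ]
0.475 -0.0418 -0.02 [0.0819 0.0837]
0.49 -0.0419 -0.021 [0.0765 0.0782]
0.505 -0.0426 -0.0211 [0.0712 0.0727]
0.52 -0.0425 -0.0221 [0.0658 0.0673]
0.535 -0.039 -0.0243 [0.0611 0.0624]
scene 225
0.46 -0.0373 -0.0229 [0.0884 0.0904]
0.475 -0.0371 -0.0251 [0.0833 0.0863]
0.49 -0.0369 -0.0251 [0.0782 0.0804]
0.505 -0.0366 -0.0226 [0.0711 0.0735]
0.52 -0.0413 -0.0226 [0.0657 0.0677]
0.56 0.5132
0.58 0.0066
0.6 0.0067
0.62 0.0069
now 26.35 [ 0.4951 -0.0322  0.1562] head 178.15 tilt -1.0 F [ 0.19  0.16 -0.88] T [ 0.08 -0.14 -0.04] w 0.0499 gf 0.0
[-0.0004 -0.0005  0.0987] spin -0.0044
```

The scoop lies flat and the grip point is at about (0.4925,-0.0313). I regrasp it with the tool turned.

>>> jog_arm([
  [0.0015, 0, 0.04, 0],
  [0.0015, 0, 0.08, 0],
  [0.0015, 0, 0.098, 0],
  [0.0015, 0, 0.0985, 0],
])

```text
clock: 26.85
position: [0.4933, -0.0319, 0.0573]
ee_rot: [-0.046, -3.14, 0.0]
force: [-0.4, -0.3, 0.5]
width: 0.544
gripper_force: 0.0
```

>>> jog_arm([
  [0, 0, 0, 0],
  [0, 0, 0, 0],
  [0, 0, 0, 0],
  [0, 0, 0, 0],
  [0, 0, -0.03, 0],
  [0, 0, -0.08, 0],
  [0, 0, -0.13, 0],
  [0, 0, -0.17, 0],
  [0, 0, -0.2, 0],
  [0, 0, -0.2, 0],
], hand=0.0, newtons=40)

```text
clock: 28.1
position: [0.4945, -0.0319, 0.2596]
ee_rot: [0.046, 3.138, -0.001]
force: [-0.8, -0.8, -3.5]
width: 0.24
gripper_force: 40.0
```

>>> jog_arm([
  [0, 0, 0, 0],
  [0, 0, 0, 0],
  [0, 0, 0, 0],
  [0, 0, 0, 0],
], newtons=6)

```text
clock: 28.6
position: [0.4935, -0.032, 0.2573]
ee_rot: [-0.045, -3.141, -0.0]
force: [-0.3, -0.0, -1.4]
width: 0.239
gripper_force: 6.0
```

```bash
cat > hang.py <<'E'
from h import *
def hang(sgn=-1):
    """pan profile: forward (scoop) vs depth below TCP, from the scene camera"""
    c,W,im=snap('scene'); s=arm.observe(); R=cv2.Rodrigues(s['ee_rot'])[0]; q=(W-s['position'])@R
    m=(q[...,0]*sgn>-.1)&(q[...,0]*sgn<.16)&(abs(q[...,1])<.05)&(q[...,2]>.02)&(q[...,2]<.19)&(W[...,2]>.008)
    for z in np.arange(.02,.19,.015):
        k=q[m&(abs(q[...,2]-z)<.006)]
        if len(k)>3: print('below',z.round(3),'fwd',np.percentile(k[:,0]*sgn,[2,50,98]).round(3),'lat',k[:,1].min().round(3),k[:,1].max().round(3))
B=np.array([.53,-.292]); d=np.array([.99,-.141]); n=np.array([.141,.99])
def uv(u,v,z,hd=81.9):
    q=B+u*d+v*n; return (q[0],q[1],z,hd)
E
python3 - <<'E'
from hang import *
hang()
go(uv(.1640,.08,.25),uv(.1640,.08,.155))
from blobs import blobs
blobs(.008,.04,(.64,.78,-.42,-.1))
E
```

```text
below 0.02 fwd [0.019 0.026 0.033] lat -0.011 0.011
below 0.035 fwd [0.019 0.03  0.037] lat -0.044 0.045
below 0.05 fwd [0.012 0.018 0.046] lat -0.043 0.045
below 0.065 fwd [-0.     0.007  0.051] lat -0.044 0.045
below 0.08 fwd [-0.002  0.008  0.055] lat -0.044 0.045
below 0.095 fwd [0.016 0.026 0.06 ] lat -0.045 0.045
below 0.11 fwd [0.033 0.043 0.064] lat -0.043 0.045
below 0.125 fwd [0.051 0.06  0.068] lat -0.044 0.044
below 0.14 fwd [0.064 0.066 0.067] lat -0.042 0.028
now 28.65 [ 0.4936 -0.032   0.2574] head 178.36 tilt -1.0 F [ 0.39 -0.02 -2.13] T [ 0.16 -0.07 -0.02] w 0.022 gf 6.0
[-0.2158 -0.1978  0.0073] spin 1.6835
[-0.2158 -0.1978  0.1023] spin 1.6835
top 30 px [354.2 147.4] [ 0.72  -0.298  0.018] ext [0.017 0.019 0.015]
top 31 px [370.4 149.5] [ 0.711 -0.351  0.017] ext [0.018 0.017 0.011]
top 21 px [354.1 162. ] [ 0.668 -0.294  0.019] ext [0.015 0.019 0.014]
```

Run:
```python
from hang import *
go(uv(.1640,.12,.25),uv(.1640,.12,.146))
```

```text
now 28.7 [ 0.4936 -0.0321  0.2576] head 178.35 tilt -1.0 F [ 1.2   0.47 -1.87] T [ 0.12 -0.12  0.01] w 0.0221 gf 6.0
[-0.2203 -0.158   0.0075] spin 1.6834
[-0.2203 -0.158   0.1115] spin 1.6834
```

>>> jog_arm([
  [-0.02, -0.02, 0, 0.17],
  [-0.05, -0.05, 0, 0.34],
  [-0.09, -0.08, 0, 0.51],
  [-0.13, -0.11, 0, 0.68],
  [-0.17, -0.135, 0, 0.85],
  [-0.2, -0.15, 0, 1.02],
  [-0.22, -0.158, 0, 1.19],
  [-0.22, -0.158, 0.01, 1.36],
  [-0.22, -0.158, 0.03, 1.53],
  [-0.22, -0.158, 0.06, 1.683],
  [-0.22, -0.158, 0.085, 1.683],
  [-0.22, -0.158, 0.1, 1.683],
  [-0.22, -0.158, 0.1, 1.683],
], newtons=20)

```text
clock: 30.32
position: [0.7084, -0.1963, 0.1565]
ee_rot: [-2.371, -2.059, 0.002]
force: [0.1, -0.2, -1.5]
width: 0.236
gripper_force: 20.0
```

Run:
```python
from hang import *
hang(); s=arm.observe(); q=s['position'][:2]-B; print('uv tcp',q@d,q@n)
go(uv(.1640,.12,.1445),uv(.164,-.01,.1445))
```

```text
below 0.035 fwd [0.009 0.024 0.032] lat 0.004 0.048
below 0.05 fwd [0.008 0.015 0.041] lat -0.043 0.047
below 0.065 fwd [-0.004  0.003  0.044] lat -0.046 0.047
below 0.08 fwd [-0.005  0.026  0.052] lat -0.022 0.047
below 0.095 fwd [-0.081 -0.027  0.151] lat -0.05 0.05
below 0.11 fwd [-0.083  0.093  0.157] lat -0.05 0.05
below 0.125 fwd [-0.082  0.108  0.157] lat -0.049 0.049
below 0.14 fwd [-0.082  0.106  0.159] lat -0.049 0.048
below 0.155 fwd [0.092 0.099 0.156] lat -0.047 0.039
uv tcp 0.16381710811401148 0.11991232185414133
now 30.375 [ 0.7091 -0.1964  0.1578] head 81.92 tilt -1.0 F [ 0.48 -0.15 -2.43] T [-0.03 -0.16  0.  ] w 0.0219 gf 20.0
[0.0001 0.0002 0.0133] spin 0.0004
[-1.299e-01  1.000e-04  1.330e-02] spin 0.0004
```

>>> jog_arm([
  [0, 0, 0.008, 0],
  [0, 0, 0.0135, 0],
  [-0.004, 0, 0.0135, 0],
  [-0.014, 0, 0.0135, 0],
  [-0.026, 0, 0.0135, 0],
  [-0.038, 0, 0.0135, 0],
  [-0.05, 0, 0.0135, 0],
  [-0.062, 0, 0.0135, 0],
  [-0.074, 0, 0.0135, 0],
  [-0.086, 0, 0.0135, 0],
  [-0.098, 0, 0.0135, 0],
  [-0.11, 0, 0.0135, 0],
  [-0.118, 0, 0.0135, 0],
  [-0.122, 0, 0.0135, 0],
  [-0.122, 0, 0.0135, 0],
])

```text
clock: 32.25
position: [0.6918, -0.3173, 0.1442]
ee_rot: [-2.373, -2.059, 0.0]
force: [-1.0, 0.0, -1.3]
width: 0.24
gripper_force: 20.0
```

Run:
```python
from hang import *
from blobs import blobs
hang(); s=arm.observe(); q=s['position'][:2]-B; print('uv tcp',q@d,q@n); go()
blobs(.008,.03,(.6,.8,-.52,-.1)); blobs(.008,.03,(.6,.8,-.52,-.1),'scene')
```

```text
below 0.02 fwd [0.004 0.01  0.016] lat 0.007 0.013
below 0.035 fwd [0.008 0.023 0.033] lat -0.006 0.047
below 0.05 fwd [0.007 0.014 0.04 ] lat -0.047 0.047
below 0.065 fwd [-0.005  0.002  0.046] lat -0.046 0.047
below 0.08 fwd [-0.059  0.011  0.052] lat -0.05 0.047
below 0.095 fwd [-0.056 -0.     0.058] lat -0.049 0.047
below 0.11 fwd [-0.057 -0.009  0.062] lat -0.05 0.047
below 0.125 fwd [-0.056  0.005  0.096] lat -0.05 0.05
below 0.14 fwd [-0.057 -0.017  0.091] lat -0.049 0.02
uv tcp 0.16380615079750385 -0.001694389292379691
now 32.3 [ 0.6919 -0.3168  0.1442] head 81.94 tilt -1.0 F [ 0.17 -0.01 -2.51] T [ 0.07 -0.14 -0.06] w 0.0218 gf 20.0
top 10 px [382.7 168.1] [ 0.648 -0.387  0.016] ext [0.006 0.014 0.011]
scene 51 px [ 49.3 284. ] [ 0.694 -0.407  0.018] ext [0.021 0.014 0.011]
scene 65 px [ 34.8 301.7] [ 0.739 -0.423  0.018] ext [0.016 0.015 0.015]
```

One piece has spread to (0.739,-0.423); the others are near (0.694,-0.407) and (0.65,-0.39). I push the outlier inward with an oblique stroke of the plow.

Run:
```python
from hang import *
go((.765,-.332,.185,55),(.765,-.332,.1445,55),(.725,-.389,.1445,55),(.725,-.389,.185,55))
```

```text
now 32.4 [ 0.692  -0.3165  0.1443] head 81.96 tilt -1.0 F [-0.21  0.51 -2.09] T [ 0.07 -0.1   0.  ] w 0.0219 gf 20.0
[-0.0052  0.0744 -0.0407] spin 0.4706
[-0.0052  0.0744 -0.0002] spin 0.4706
[-0.0672  0.0428 -0.0002] spin 0.4706
[-0.0672  0.0428 -0.0407] spin 0.4706
```

>>> jog_arm([
  [0.0, 0, -0.025, 0],
  [0.005, 0.01, -0.045, 0.1],
  [0.0, 0.04, -0.045, 0.25],
  [-0.005, 0.065, -0.04, 0.4],
  [-0.005, 0.0745, -0.025, 0.47],
  [-0.005, 0.0745, -0.008, 0.47],
  [-0.006, 0.0745, 0.0, 0.47],
  [-0.014, 0.07, 0.0, 0.47],
  [-0.024, 0.065, 0.0, 0.47],
  [-0.034, 0.06, 0.0, 0.47],
  [-0.044, 0.055, 0.0, 0.47],
  [-0.053, 0.05, 0.0, 0.47],
  [-0.061, 0.046, 0.0, 0.47],
  [-0.067, 0.043, 0.0, 0.47],
  [-0.067, 0.043, 0.0, 0.47],
])

```text
clock: 34.28
position: [0.7246, -0.3904, 0.1442]
ee_rot: [2.787, 1.449, -0.0]
force: [0.6, -0.1, -2.0]
width: 0.236
gripper_force: 20.0
```

Run:
```python
from hang import *
from blobs import blobs
go((.69,-.31,.185,83),(.69,-.31,.1445,83))
blobs(.008,.03,(.6,.8,-.52,-.1)); blobs(.008,.03,(.6,.8,-.52,-.1),'scene'); blobs(.008,.03,(.6,.8,-.52,-.1),'wrist')
```

```text
now 34.275 [ 0.7246 -0.3904  0.1442] head 54.94 tilt -1.0 F [ 0.62 -0.1  -2.  ] T [ 0.   -0.03  0.02] w 0.0217 gf 20.0
[ 0.0459 -0.0745 -0.0408] spin -0.4897
[ 0.0459 -0.0745 -0.0003] spin -0.4897
top 16 px [410.2 143.6] [ 0.731 -0.486  0.017] ext [0.011 0.013 0.013]
top 17 px [396.2 158.3] [ 0.681 -0.434  0.016] ext [0.021 0.012 0.017]
top 3 px [388.7 163.3] [ 0.661 -0.405  0.029] ext [0.004 0.003 0.   ]
top 30 px [382.6 166.4] [ 0.653 -0.388  0.017] ext [0.017 0.017 0.013]
top 8 px [391.2 166.1] [ 0.652 -0.414  0.026] ext [0.007 0.009 0.008]
top 34 px [398.1 171.8] [ 0.634 -0.438  0.017] ext [0.021 0.02  0.012]
scene 72 px [ 63.9 272.7] [ 0.661 -0.386  0.016] ext [0.016 0.02  0.014]
scene 58 px [  2.9 303.8] [ 0.744 -0.486  0.018] ext [0.016 0.014 0.014]
wrist 9 px [193.9 214.2] [ 0.654 -0.38   0.015] ext [0.005 0.001 0.006]
```

One piece rolled to about (0.738,-0.487), at the rack's end; the others are at (0.655,-0.388) and (0.634,-0.438). I turn the hanging scoop to face away and pull the outlier back along the rack with its underside.

Run:
```python
from hang import *
go((.704,-.442,.21,174.6),(.704,-.442,.1445,174.6),(.633,-.435,.1445,174.6))
```

```text
now 34.425 [ 0.7253 -0.3889  0.1442] head 55.02 tilt -1.0 F [ 0.55  0.15 -1.37] T [-0.01 -0.1  -0.03] w 0.0216 gf 20.0
[-0.0557  0.013  -0.0658] spin -2.087
[-0.0557  0.013  -0.0003] spin -2.087
[-0.0907 -0.0492 -0.0003] spin -2.087
```

>>> jog_arm([
  [0, 0, -0.03, -0.05],
  [0, 0, -0.06, -0.22],
  [0.02, 0, -0.075, -0.4],
  [0.02, 0, -0.075, -0.58],
  [0.01, 0, -0.075, -0.76],
  [0.0, 0, -0.075, -0.94],
  [-0.01, 0.0, -0.075, -1.12],
  [-0.02, 0.0, -0.075, -1.3],
  [-0.03, 0.005, -0.075, -1.48],
  [-0.04, 0.01, -0.075, -1.66],
  [-0.05, 0.013, -0.075, -1.84],
  [-0.056, 0.013, -0.065, -2.02],
  [-0.056, 0.013, -0.035, -2.087],
  [-0.056, 0.013, -0.01, -2.087],
  [-0.056, 0.013, 0.0, -2.087],
  [-0.056, 0.013, 0.0, -2.087],
])

```text
clock: 36.42
position: [0.7035, -0.4426, 0.1439]
ee_rot: [-0.149, -3.137, -0.001]
force: [-0.4, -0.2, -1.2]
width: 0.236
gripper_force: 20.0
```

Run:
```python
from hang import *
from blobs import blobs
go((.633,-.435,.1445,174.6))
blobs(.008,.03,(.6,.8,-.52,-.35)); blobs(.008,.03,(.6,.8,-.52,-.35),'scene')
```

```text
now 36.425 [ 0.7035 -0.4426  0.1439] head 174.58 tilt -1.0 F [-0.41 -0.16 -1.23] T [ 0.07 -0.09  0.02] w 0.0217 gf 20.0
[ 0.0709  0.0009 -0.0006] spin -0.0004
top 6 px [385.3 133.5] [ 0.765 -0.403  0.021] ext [0.01  0.001 0.009]
top 30 px [382.6 166.4] [ 0.653 -0.388  0.018] ext [0.017 0.017 0.013]
scene 72 px [ 63.7 272.8] [ 0.661 -0.387  0.017] ext [0.019 0.02  0.015]
scene 306 px [ 14.7 307.9] [ 0.759 -0.454  0.024] ext [0.023 0.073 0.019]
```

>>> jog_arm([
  [0.008, 0, 0, 0],
  [0.018, 0, 0, 0],
  [0.03, 0, 0, 0],
  [0.042, 0, 0, 0],
  [0.053, 0, 0, 0],
  [0.063, 0, 0, 0],
  [0.068, 0, 0, 0],
  [0.068, 0, 0, 0],
])

```text
clock: 37.52
position: [0.6357, -0.4367, 0.1447]
ee_rot: [0.149, 3.137, -0.001]
force: [0.7, 0.1, 0.4]
width: 0.243
gripper_force: 20.0
```

>>> jog_arm([
  [-0.01, 0, -0.02, 0],
  [-0.01, -0.01, -0.06, 0.1],
  [0, 0.02, -0.075, 0.28],
  [0, 0.05, -0.075, 0.46],
  [0, 0.08, -0.075, 0.64],
  [0, 0.11, -0.075, 0.82],
  [0, 0.125, -0.075, 1.0],
  [0, 0.125, -0.075, 1.18],
  [0, 0.125, -0.075, 1.36],
  [0, 0.125, -0.075, 1.54],
  [0, 0.125, -0.07, 1.6],
])

```text
clock: 38.9
position: [0.6478, -0.3115, 0.214]
ee_rot: [-2.358, -2.075, 0.001]
force: [0.1, 0.2, -1.9]
width: 0.238
gripper_force: 20.0
```

Run:
```python
from hang import *
from blobs import blobs
go()
blobs(.008,.025,(.55,.8,-.52,-.3)); blobs(.008,.025,(.55,.8,-.52,-.3),'scene'); hang()
```

```text
now 38.9 [ 0.6478 -0.3115  0.214 ] head 82.71 tilt -1.0 F [ 0.06  0.18 -1.87] T [ 0.09 -0.11  0.  ] w 0.0218 gf 20.0
top 29 px [409.4 158.4] [ 0.68  -0.479  0.017] ext [0.016 0.019 0.011]
top 35 px [409.9 189.1] [ 0.576 -0.472  0.018] ext [0.021 0.018 0.014]
scene 63 px [ 37.  247.3] [ 0.583 -0.471  0.017] ext [0.024 0.021 0.014]
scene 74 px [ 63.9 272.8] [ 0.661 -0.386  0.017] ext [0.017 0.02  0.014]
scene 61 px [ 15.7 282.8] [ 0.689 -0.48   0.017] ext [0.016 0.016 0.016]
below 0.02 fwd [0.003 0.015 0.028] lat -0.0 0.013
below 0.035 fwd [0.008 0.023 0.032] lat -0.011 0.048
below 0.05 fwd [0.007 0.014 0.04 ] lat -0.046 0.048
below 0.065 fwd [-0.005  0.002  0.045] lat -0.046 0.048
below 0.08 fwd [-0.001  0.027  0.052] lat -0.025 0.047
below 0.095 fwd [0.019 0.04  0.059] lat 0.043 0.047
below 0.11 fwd [0.036 0.052 0.063] lat 0.043 0.047
below 0.125 fwd [0.054 0.063 0.067] lat 0.043 0.047
below 0.155 fwd [-0.062 -0.014  0.052] lat -0.05 0.005
below 0.17 fwd [-0.06  -0.009  0.051] lat -0.05 0.003
below 0.185 fwd [-0.061 -0.012  0.049] lat -0.05 0.003
```

The pieces now lie at (0.683,-0.480) and (0.579,-0.472), both against the rack, and at (0.657,-0.387). I level the scoop on the bench behind the first and third, then drive both into the rack.

Run:
```python
from hang import *
go((.699,-.292,.1445,84))
```

```text
now 39.05 [ 0.6474 -0.3115  0.2134] head 82.99 tilt -1.0 F [ 0.6  -0.5  -1.12] T [ 0.03 -0.09  0.01] w 0.0218 gf 20.0
[0.0256 0.049  0.0688] spin -0.0176
```

>>> jog_arm([
  [0.02, 0.035, 0.01, -0.018],
  [0.026, 0.049, 0.04, -0.018],
  [0.026, 0.049, 0.062, -0.018],
  [0.028, 0.049, 0.07, -0.018],
  [0.038, 0.049, 0.077, -0.018],
  [0.049, 0.049, 0.086, -0.018],
  [0.06, 0.049, 0.095, -0.018],
  [0.068, 0.049, 0.104, -0.018],
  [0.077, 0.049, 0.115, -0.018],
  [0.084, 0.049, 0.126, -0.018],
  [0.091, 0.049, 0.138, -0.018],
  [0.096, 0.049, 0.15, -0.018],
  [0.1, 0.049, 0.159, -0.018],
  [0.101, 0.049, 0.163, -0.018],
  [0.101, 0.049, 0.163, -0.018],
], newtons=10)

```text
clock: 40.92
position: [0.7089, -0.2173, 0.0509]
ee_rot: [-2.335, -2.101, -0.0]
force: [-0.3, 0.3, -1.8]
width: 0.237
gripper_force: 10.0
```

Run:
```python
from hang import *
from blobs import blobs
go(); c,W,im=snap('scene'); s=arm.observe(); R=cv2.Rodrigues(s['ee_rot'])[0]; q=(W-s['position'])@R; z=W[...,2]
for x in np.arange(.045,.2,.012):
    print('%.3f'%x,' '.join('%4d'%(1000*np.median(k)) if len(k:=z[(abs(q[...,0]+x)<.006)&(abs(q[...,1]-y)<.005)]) else '   .' for y in np.arange(-.05,.051,.01)))
blobs(.008,.025,(.55,.8,-.52,-.3),'scene')
```

```text
now 40.925 [ 0.7089 -0.2173  0.0509] head 83.94 tilt -1.0 F [-0.27  0.34 -1.76] T [ 0.14 -0.13 -0.01] w 0.0218 gf 10.0
0.045  483  480  481  480  475  470  464   16   14   23   14
0.057    .    .    .    .    .    .    .    .    .   23   21
0.069   59    .    .    .    .    .    .    .    .   29   17
0.081   51   40    .    .    .    .    6    .    .   22   16
0.093   45   31    .    .    .    7    7    9    .   20    9
0.105   43   23    8    8    8    8    8    8    .    9   14
0.117   43   14    9    9   10   10    9   10    9   11    8
0.129   40   13   10   10   10   10   10   10   11    5    2
0.141   40   10   10   10   10   10    9   10   10    0    1
0.153   23    0    0    0    0    0    0    0    0    1    0
0.165    0    1    9    0    1    0    0    0    0    0    0
0.177    0   19   16    1    0    0    0    0    0    0    0
0.189    0    0    0    0    0    0    0    0    0    1    0
scene 64 px [ 37.1 247.4] [ 0.583 -0.471  0.016] ext [0.022 0.021 0.014]
scene 550 px [ 82.1 287.2] [ 0.696 -0.34   0.011] ext [0.095 0.062 0.017]
scene 70 px [ 63.8 272.7] [ 0.661 -0.387  0.017] ext [0.018 0.019 0.015]
scene 72 px [ 16.3 282.5] [ 0.688 -0.479  0.017] ext [0.02  0.016 0.014]
scene 3 px [ 93.7 292.7] [ 0.71  -0.312  0.008] ext [0.003 0.002 0.   ]
```

>>> jog_arm([
  [0, 0, -0.0035, 0],
  [0, 0, -0.0035, 0],
  [0, -0.003, -0.0035, 0],
  [0, -0.006, -0.003, 0],
], newtons=5)

```text
clock: 41.52
position: [0.7032, -0.2172, 0.0547]
ee_rot: [2.335, 2.1, 0.001]
force: [1.6, 0.4, 1.6]
width: 0.242
gripper_force: 5.0
```

>>> jog_arm([
  [0, 0, 0, 0],
  [0, 0, 0.0005, 0],
  [-0.008, 0, 0.001, 0],
  [-0.02, 0, 0.001, 0],
  [-0.032, 0, 0.001, 0],
  [-0.044, -0.002, 0.001, 0],
  [-0.056, -0.004, 0.001, 0],
  [-0.068, -0.006, 0.001, 0],
  [-0.08, -0.006, 0.001, 0],
  [-0.092, -0.006, 0.001, 0],
  [-0.1, -0.006, 0.001, 0],
  [-0.1, -0.006, 0.001, 0],
], newtons=60)

```text
clock: 43.02
position: [0.6881, -0.3153, 0.0547]
ee_rot: [2.334, 2.1, 0.005]
force: [3.0, 1.2, 7.9]
width: 0.239
gripper_force: 60.0
```

```bash
cat > g2.py <<'E'
from hang import *
import sys
def g2(x1=.21,cams=('scene',)):
    go()
    for cam in cams:
        c,W,im=snap(cam); s=arm.observe(); R=cv2.Rodrigues(s['ee_rot'])[0]; q=(W-s['position'])@R; z=W[...,2]
        print(cam)
        for x in np.arange(.057,x1,.01):
            print('%.3f'%x,' '.join('%4d'%(1000*np.median(k)) if len(k:=z[(abs(q[...,0]+x)<.005)&(abs(q[...,1]-y)<.005)]) else '   .' for y in np.arange(-.06,.061,.01)))
g2(cams=sys.argv[1:])
E
python3 g2.py top scene
```

```text
now 43.025 [ 0.6881 -0.3153  0.0547] head 83.94 tilt -1.0 F [3.05 1.2  7.89] T [ 0.19 -0.55  0.09] w 0.022 gf 60.0
top
0.057    .    .    .    .    .    .    .    .    .    .    .    .    .
0.067    .    .    .    .    .    .    .    .    .    .    .    .    .
0.077    0   42   35    .    4    2    1    .    .    .    .    .    .
0.087    0   20   38    5    4    3    3    3    .    .    .    .    .
0.097    1    3   25    3    3    5    4    2    .    .    .    .    .
0.107    0    4    8    2    3    3    3    2    0    .   22    .    .
0.117    1    3   13    3    3    4    2    4    4    3    8    .    1
0.127    1    1    6    4    3    3    2    4    3    4    3    2    0
0.137    2    0    1   12    0    3    3    3    3    2    3    .    .
0.147    0    0    1   19    9    0    0    0    .    .    .    .    .
0.157    0    2    0    .    .    .    .    .    .    .    .    .    .
0.167    .    .    .    .    .    .    .    .    .    .    .    .    .
0.177    .    .    .    .    .    .    .    .    .    .    .    .    .
0.187    .    .    .    .    .    .    .    .    .    .   
[... 596 characters left out ...]
.    .    .    .    .    4    3    4    4    .    9    4    1
0.127    .    .    .    .    3    3    3    4    4    5   12    2    0
0.137    1    0   11   14    9    2    2    2    2    2    2    0    0
0.147    1    0    1   19    8    0    0    0    0    0    0    0    1
0.157    0    1    .    1    1    1    0    9    6    0    0    1    0
0.167    0    0    1    0    0    0    2   19   11    0    0    0    0
0.177    7    8    6    9    8    9   17   16    9   22   15    4    2
0.187   23   21   22   22   22   22   22   22   21    .   22    .    .
0.197   22   22   22   22   22   22   23   22    .    .    .    .    .
0.207   24   23   23   23   22   22   22    .    .    .    .    .    .
```

Both pieces are in line: one sits on the lip and the other is 10–20 mm ahead against the rack (22 mm high, edge about 37 mm beyond the lip). I push on to the rack.

>>> jog_arm([
  [-0.008, 0, 0, 0],
  [-0.016, 0, 0, 0],
  [-0.023, 0, 0, 0],
  [-0.029, 0, 0, 0],
  [-0.033, 0, 0, 0],
  [-0.036, 0, 0, 0],
  [-0.037, 0, 0, 0],
  [-0.037, 0, 0, 0],
])

```text
clock: 44.12
position: [0.6841, -0.3501, 0.0548]
ee_rot: [-2.334, -2.102, -0.006]
force: [0.5, 5.5, 10.7]
width: 0.234
gripper_force: 60.0
```

```bash
python3 g2.py top scene | grep -v "^0.[12][6-9]7\|^0.2"; python3 -c "
from blobs import *
blobs(.008,.04,(.5,.8,-.52,-.3),'scene');blobs(.008,.04,(.5,.8,-.52,-.3))"
```

```text
now 44.125 [ 0.6841 -0.3501  0.0548] head 84.02 tilt -1.0 F [ 0.55  5.53 10.71] T [ 1.15 -0.14 -0.01] w 0.0214 gf 60.0
top
0.057    1    .    .    .    .    .    .    .    .    .    .    .    .
0.067    0    .    .    .    .    .    .    .    .    .    .    .    .
0.077    1   44    .    .    .    .    .    .    .    .    .    .    .
0.087    0   26   35    .    0    2    4    3    .    .    .    .    .
0.097    0    4   30    3    5    5    4    5    .    .    .    .    .
0.107    0    0   22    2    4    2    3    3    .    .    .    .    .
0.117    0    2    6    4    2    4    3    2    2    .   15    .    .
0.127    0    1   14   14    2    3    4   11    4    3    4    1    0
0.137    0    1   17   24   11    2    7   21   18    2    1    0    0
0.147   18   16   18   21   20   12    9   16   15    2    4    0    .
0.157   22   21   21   21    .    .    .    .    .    .    .    .    .
scene
0.057    .    .    .    .    .    .    .    .    .    .   28   18    1
0.067    .    .    .    .    .    .    .    .    .    .   25   20    0
0.077    .    .    .    .    .    .    .    .   
[... 460 characters left out ...]
  18   22   22   15   17   21   22   16   25   18    9    4
0.157   22   22   21   23   22   21   23   22    .    .    .    .    .
scene 52 px [ 36.5 247. ] [ 0.583 -0.472  0.017] ext [0.024 0.021 0.015]
scene 27 px [ 20.9 265.9] [ 0.643 -0.485  0.021] ext [0.013 0.012 0.011]
scene 64 px [ 14. 282.] [ 0.688 -0.483  0.019] ext [0.015 0.016 0.016]
top 3 px [408.3 149.3] [ 0.712 -0.48   0.016] ext [0.001 0.003 0.009]
top 32 px [410.5 158.3] [ 0.68  -0.482  0.02 ] ext [0.018 0.016 0.018]
top 34 px [410.7 170.4] [ 0.638 -0.478  0.021] ext [0.017 0.019 0.016]
top 4 px [408.  174.5] [ 0.625 -0.472  0.014] ext [0.002 0.01  0.012]
top 34 px [410.  189.1] [ 0.575 -0.472  0.017] ext [0.021 0.017 0.016]
```

Two pieces now ride on the pan's front edge against the rack. I tip the pan back by pressing the handle down with a looser grip, pivoting on the rear edge, so that they settle inward.

>>> jog_arm([
  [0, 0, 0.003, 0],
  [0, 0, 0.006, 0],
  [0, 0, 0.009, 0],
  [0, 0, 0.011, 0],
  [0, 0, 0.011, 0],
], newtons=12)

```text
clock: 44.95
position: [0.6837, -0.3505, 0.0431]
ee_rot: [-2.334, -2.102, -0.004]
force: [1.2, 3.7, 6.0]
width: 0.237
gripper_force: 12.0
```

```bash
python3 g2.py top scene | grep -v "^0.[12][6-9]7\|^0.2"
```

```text
now 44.95 [ 0.6837 -0.3505  0.0431] head 84.01 tilt -1.0 F [1.16 3.74 6.04] T [ 0.77 -0.34  0.04] w 0.0218 gf 12.0
top
0.057    2    .    .    .    .    .    .    .    .    .    .    .    .
0.067    0    .   51    .    .    .    .    .    .    .    .    .    .
0.077    0   39   43    8    7    8   11    .    .    .    .    .    .
0.087    1   23   42    8   10    9    8   11    .    .    .    .    .
0.097    0    6   22   12   12   11   13   11    .    .    .    .    .
0.107    1    2   33   13   13   13   15   30   28   15   15    .    .
0.117    0    2    7   15   15   15   17   35   34   15   20    .    .
0.127    0    1   20   26   18   18   16   19   19   18   17    .    2
0.137    0    2   28   37   26   19   18   17   17   18    .    .    2
0.147   16   16   21    .   19   20    .    .    .    .    .    .    .
0.157    .    .    .    .    .    .    .    .    .    .    .    .    .
scene
0.057    .    .    .    .    .    .    .    .    .    .   32   13    1
0.067    .    .    .    .    .    .    .    .    .    .   25   10    0
0.077    .    .    .    .    .    .    .    .    .    .   25   18    0
0.087    .    .    .    .    .    .    .    .    .    .   22   16    0
0.097    .    .   39    .    .    .    .    .   26    .   21   18    0
0.107    .   37   30    .    .    .    .   30   26    .   15    8    0
0.117    .    .   27    .    .    .   17   16   16   16    4   19    0
0.127    .    .   21   31   29   18   18   18   17   19    0   16    0
0.137    .    .   28   38   28   19   19   19   19   19    1    0    0
0.147   21   21    .   22   21   22   22   22   22   34   20   11    3
0.157   22   22   22   22   22   21   22   22    .    .    .    .    .
```

Run:
```python
from hang import *
go((.609,-.434,.105,-5),(.609,-.434,.0445,-5),(.695,-.449,.0445,-5),(.697,-.36,.1,84))
from blobs import blobs
blobs(.008,.04,(.5,.62,-.52,-.4))
```

```text
now 45.05 [ 0.6836 -0.3507  0.0431] head 84.0 tilt -1.0 F [0.86 3.63 6.88] T [ 0.81 -0.35  0.04] w 0.0218 gf 12.0
[-0.0905 -0.0654 -0.0622] spin 1.5534
[-0.0906 -0.0655 -0.0017] spin 1.5534
[-0.0966  0.0216 -0.0016] spin 1.5534
[-0.0077  0.0144 -0.0569] spin 0.0001
top 35 px [409.9 189.1] [ 0.576 -0.472  0.018] ext [0.02  0.02  0.014]
```

>>> jog_arm([
  [0.005, 0, -0.02, 0],
  [0.015, 0, -0.045, 0.1],
  [0.01, 0, -0.065, 0.27],
  [0.0, -0.005, -0.065, 0.45],
  [-0.02, -0.015, -0.065, 0.63],
  [-0.035, -0.025, -0.065, 0.81],
  [-0.05, -0.035, -0.065, 0.99],
  [-0.065, -0.045, -0.065, 1.17],
  [-0.08, -0.055, -0.065, 1.35],
  [-0.09, -0.065, -0.06, 1.53],
  [-0.0905, -0.0655, -0.035, 1.553],
  [-0.0905, -0.0655, -0.012, 1.553],
  [-0.0905, -0.0655, -0.0015, 1.553],
  [-0.0905, -0.0655, -0.0015, 1.553],
], newtons=60)

```text
clock: 46.85
position: [0.6076, -0.4357, 0.044]
ee_rot: [-3.138, 0.138, 0.001]
force: [-0.2, -0.0, -2.0]
width: 0.233
gripper_force: 60.0
```

>>> jog_arm([
  [0.01, 0, 0, 0],
  [0.02, 0, 0, 0],
  [0.03, 0.001, 0, 0],
  [0.039, 0.003, 0, 0],
  [0.048, 0.004, 0, 0],
  [0.057, 0.005, 0, 0],
  [0.066, 0.006, 0, 0],
  [0.075, 0.006, 0, 0],
  [0.084, 0.006, 0, 0],
  [0.091, 0.006, 0, 0],
  [0.094, 0.006, 0, 0],
])

```text
clock: 48.22
position: [0.7012, -0.4499, 0.0436]
ee_rot: [-3.138, 0.138, 0.0]
force: [-0.5, -0.3, -1.5]
width: 0.238
gripper_force: 60.0
```

Run:
```python
from hang import *
from blobs import blobs
go((.7,-.34,.11,84))
blobs(.008,.03,(.5,.8,-.52,-.4));blobs(.008,.03,(.5,.8,-.52,-.3),'scene')
blobs(.008,.06,(.45,.65,-.48,-.35))
```

```text
now 48.225 [ 0.7012 -0.4499  0.0436] head -5.04 tilt -1.0 F [-0.52 -0.27 -1.48] T [-0.01 -0.06 -0.01] w 0.0219 gf 60.0
[-0.0109 -0.1094 -0.0664] spin -1.554
top 5 px [387. 166.] [ 0.653 -0.401  0.023] ext [0.008 0.003 0.017]
top 612 px [402.2 181.9] [ 0.597 -0.449  0.017] ext [0.1   0.089 0.022]
top 4 px [386.5 169. ] [ 0.645 -0.401  0.015] ext [0.008 0.001 0.007]
top 3 px [407.3 174.7] [ 0.625 -0.47   0.01 ] ext [0.004 0.004 0.001]
top 3 px [400.3 175.3] [ 0.625 -0.446  0.01 ] ext [0.004 0.004 0.002]
scene 29 px [ 68.2 241.4] [ 0.569 -0.405  0.02 ] ext [0.017 0.021 0.011]
top 632 px [398.4 182.1] [ 0.597 -0.435  0.017] ext [0.095 0.088 0.046]
```

>>> jog_arm([
  [0, 0, -0.03, 0],
  [0, -0.01, -0.06, -0.15],
  [0, -0.03, -0.066, -0.33],
  [0, -0.05, -0.066, -0.51],
  [0, -0.07, -0.066, -0.69],
  [-0.005, -0.09, -0.066, -0.87],
  [-0.01, -0.105, -0.066, -1.05],
  [-0.011, -0.109, -0.066, -1.23],
  [-0.011, -0.109, -0.066, -1.41],
  [-0.011, -0.109, -0.066, -1.554],
])

```text
clock: 49.62
position: [0.6989, -0.3409, 0.1099]
ee_rot: [2.33, 2.107, -0.001]
force: [1.0, -0.0, -1.5]
width: 0.237
gripper_force: 60.0
```

```bash
python3 - <<'E'
from hang import *
from blobs import blobs
go()
blobs(.008,.03,(.5,.8,-.52,-.4));blobs(.008,.03,(.5,.8,-.52,-.3),'scene')
E
python3 g2.py scene
```

```text
now 49.625 [ 0.6989 -0.3409  0.1099] head 84.26 tilt -1.0 F [ 1.01 -0.04 -1.53] T [ 0.05 -0.06  0.02] w 0.0218 gf 60.0
top 22 px [405.5 166.4] [ 0.653 -0.463  0.017] ext [0.012 0.015 0.014]
now 49.725 [ 0.6988 -0.3411  0.1098] head 84.05 tilt -1.0 F [-0.46 -0.05 -1.77] T [ 0.17 -0.11  0.  ] w 0.0215 gf 60.0
scene
0.057    0    0    0    0    0    1    1    0    0    0   71   84    0
0.067    0    0    0    1    0    1    0    0    0    0   71   87    0
0.077    .    0    0    1    0    0    0    0    0    0   73   87    0
0.087    .    1    0    0    0    0    0    0    0    0   79   83    1
0.097    .   -1    0    0    1    0    0    0    1    0   77   87    1
0.107    .    .  104    .    .    0    0   78    1    0    2   83    1
0.117    .    .   97    .    .    0    1   80    3    1    1   83    0
0.127    .    .   94    .    .    2   82   82   80    1    1    2    0
0.137    .    .   87   86   85   85    3   84   83    1    0    1    0
0.147    .    .   85   85   86    0    0    1    0    0    0    0    0
0.157    .    .    .    .    .    0   11   13   20   15    6    2    0
0.167    .    .    .    .    .    .   21    .    .    .    .    .    .
0.177    .    .    .    .    .    .    .    .    .    .    .    .    .
0.187   58   57   56    .    .    .    .    .    .    .    .    .    .
0.197   22   22   22    .    .    .    .    .    .    .    .    .    .
0.207   21   22    .    .    .    .    .    .    .    .    .    .    .
```

The third piece is now at about (0.654,-0.465) by the rack. I back the scoop off behind it, lower it, and let the lip down with a loose grip.

>>> jog_arm([
  [0.02, -0.002, 0, 0],
  [0.042, -0.005, 0.01, 0],
  [0.046, -0.005, 0.04, 0],
  [0.046, -0.005, 0.06, 0],
  [0.046, -0.005, 0.065, 0],
  [0.046, -0.005, 0.065, 0],
])

```text
clock: 50.52
position: [0.6994, -0.2946, 0.045]
ee_rot: [2.336, 2.1, 0.0]
force: [0.1, -0.0, -1.5]
width: 0.234
gripper_force: 60.0
```

>>> jog_arm([
  [0, 0, -0.005, 0],
  [0, 0, -0.01, 0],
  [0, 0, -0.0105, 0],
  [0, 0, -0.0105, 0],
], newtons=5)

```text
clock: 51.02
position: [0.6996, -0.2942, 0.0558]
ee_rot: [2.334, 2.101, 0.001]
force: [0.7, 0.4, -1.0]
width: 0.234
gripper_force: 5.0
```

```bash
python3 g2.py top scene
```

```text
now 51.025 [ 0.6996 -0.2942  0.0558] head 83.99 tilt -1.0 F [ 0.67  0.4  -1.03] T [-0.   -0.21  0.04] w 0.0215 gf 5.0
top
0.057   22    .    .    .    .    .    .    .    .    .    .    .    .
0.067   33    .    .    .    .    .    .    .    .    .    .    .    .
0.077   58   39   39    .    3    5    4    2    .    .    .    .    .
0.087    .   32   36    5    2    3    4    4    6    .    .    .    .
0.097    1    5   28    4    4    3    4    4    2    .   25   27    .
0.107    0    2   20    4    3    4    1    3    4    6   10    .    .
0.117    0    1    6    2    4    3    4    2    3    3    5    0    0
0.127    1    1    3    3    3    2    2    3    3    3    .    .    .
0.137    0    0    1    1    1   -1    2   -1    .    .    .    .    .
0.147    0    0    0    0   -1    .    .    .    .    .    .    .    .
0.157    .    .    .    .    .    .    .    .    .    .    .    .    .
0.167    .    .    .    .    .    .    .    .    .    .    .    .    .
0.177    .    .    .    .    .    .    .    .    .    .    .    .    .
0.187    .    .    .    .    .    .    .    .    .    .
[... 599 characters left out ...]
.    .    .    .    .    4    3    3    3    3   12    3    0
0.127    2    .    .    .    3    3    2    2    2    2    3    0    0
0.137    1    1    0    1    0    1    1    0    0    1    0    1    0
0.147    1    0    1    0    0    1    0    0    0    0    0    0    1
0.157    0    0    0    0    1    0    0    0    0    0    0    0    0
0.167    0    1    1    1   11    0    0    0    0    0    1    0    0
0.177    0    0    0   19   18    1    0    1    0    0    0    0    0
0.187    0    1    1    .    1    0    0    0    0    0    1    0    0
0.197    2    4    2    6    1    2    2    2   21   12    3    1    0
0.207   21   22   21   20   17   20   21   17   20   22   17    6    .
```

>>> jog_arm([
  [0, 0, 0.0005, 0],
  [-0.004, 0, 0.001, 0],
  [-0.014, 0, 0.001, 0],
  [-0.025, 0, 0.001, 0],
  [-0.035, 0, 0.001, 0],
  [-0.044, 0, 0.001, 0],
  [-0.052, 0, 0.001, 0],
  [-0.057, 0, 0.001, 0],
  [-0.06, 0, 0.001, 0],
  [-0.061, 0, 0.001, 0],
], newtons=60)

```text
clock: 52.38
position: [0.6929, -0.3548, 0.0542]
ee_rot: [-2.335, -2.102, -0.0]
force: [-0.0, 3.0, 3.7]
width: 0.24
gripper_force: 60.0
```

>>> jog_arm([
  [0, 0, 0.004, 0],
  [0, 0, 0.008, 0],
  [0, 0, 0.011, 0],
  [0, 0, 0.011, 0],
], newtons=12)

```text
clock: 52.88
position: [0.6938, -0.353, 0.0437]
ee_rot: [-2.333, -2.103, -0.003]
force: [1.5, 4.3, 5.3]
width: 0.239
gripper_force: 12.0
```

```bash
python3 g2.py top scene | grep -v "^0.[12][6-9]7\|^0.2"
```

```text
now 52.875 [ 0.6938 -0.353   0.0437] head 84.06 tilt -1.0 F [1.48 4.35 5.33] T [ 0.88 -0.22  0.04] w 0.0219 gf 12.0
top
0.057    0    .    .    .    .    .    .    .    .    .    .    .    .
0.067    0    .   46    .    .    .    .    .    .    .    .    .    .
0.077    0   32   41    6    8    8    8    .    .    .    .    .    .
0.087    0   22   40   10    9    8    8   11    .    .    .    .    .
0.097    0   11    .    9   10   10    9    9    .    .    .    .    .
0.107    1    1   14   11   10   12   11   11    9    .   23    .    .
0.117    0    1   12   12   13   13   13   14   13   15   17    .    .
0.127    0    0   12   26   29   14   18   28   16   14   16    3    0
0.137    1    1   16   31   33   14   13    .    .   12    .    3   -1
0.147   15   17   16   17    .    7    6    .    .    .    .    .    .
0.157    .    .    .    .    .    .    .    .    .    .    .    .    .
scene
0.057    .    .    .    .    .    .    .    .    .    .   27   13    1
0.067    .    .    .    .    .    .    .    .    .    .   17   14    0
0.077    .    .    .    .    .    .    .    .    .    .   26   12    0
0.087    .    .    .    .    .    .    .    .    .    .   21   14    0
0.097    .    .   37    .    .    .    .    .   13    .   18   14    0
0.107    .   31   29    .    .    .    .   12   12    .    8   16    0
0.117    .    .   23    .   28    .   14   13   13   14   10    2    0
0.127    .    .   17   31   29   23   14   28   24   15    3    2    0
0.137   14   18   17   32   33   19    .   33   29   16    2    1    1
0.147   21   21   23   23   22   22   22   35   33   25   13    2    .
0.157   23   22   22   22   23   22   22    .    .    .    .    .    .
```

>>> jog_arm([
  [0, 0, 0.004, 0],
  [0, 0, 0.008, 0],
  [0, 0, 0.008, 0],
], newtons=12)

```text
clock: 53.35
position: [0.6937, -0.3533, 0.0353]
ee_rot: [-2.333, -2.103, -0.003]
force: [2.0, 5.0, 4.6]
width: 0.238
gripper_force: 12.0
```

>>> jog_arm([
  [0, 0, 0, 0],
  [0, 0, -0.005, 0],
  [0, 0, -0.02, 0],
  [-0.003, 0, -0.05, 0],
  [-0.008, 0, -0.09, 0],
  [0.0, 0, -0.14, 0],
], newtons=60)

```text
clock: 54.1
position: [0.6908, -0.3584, 0.1761]
ee_rot: [2.339, 2.097, -0.006]
force: [0.6, -0.7, -1.5]
width: 0.237
gripper_force: 60.0
```

```bash
python3 g2.py top scene wrist| grep -v "^0.[12][6-9]7\|^0.2"
python3 - <<'E'
from hang import *
from blobs import blobs
blobs(.008,.03,(.5,.8,-.52,-.3));blobs(.008,.03,(.5,.8,-.52,-.3),'scene')
go((.495,.262,.312,205))
E
```

```text
now 54.1 [ 0.6908 -0.3584  0.1761] head 83.76 tilt -1.0 F [ 0.57 -0.72 -1.46] T [ 0.09 -0.15  0.01] w 0.0218 gf 60.0
top
0.057    0    1    0    0    0    .   -4   -1    0   -2    .    .    .
0.067    0    0    0    0    0    .    .    .    2    0    .    .    .
0.077    1    2    0    0   74  150    .    .    .    .    .    .    .
0.087    0  171    2   76  149  152  151  152    .    .    .    .    .
0.097    0  154    0  151  153  153  155  153    .    .    .    .    .
0.107    0  161    1  154  155  157  156  155    .    .  178    .    .
0.117    0  158    3  157  158  159  158  158  158  159  170    .    .
0.127    0  159    3  160  160  161  162  162  161  161  165    .    .
0.137    4    9   13   15  160  163  164  162  163  163  164    .    .
0.147   22   23   22   23   20   22    .    .    .    .    .    .    .
0.157   22   22   21   21   22   23    .    .    .    .    .    .    .
scene
0.057    0    0    0    0    0    0    1    1    0    0  165  165    1
0.067    0    0    0    0    0    0    0    0    0    0  170  162    1
0.077    0    0    0    0    0    0    1    1    0
[... 832 characters left out ...]
.    .    .    .    .    .    .    .    .    .
0.097    .    .    .    .    .    .    .    .    .    .    .    .    .
0.107    .    .    .    .    .    .    .    .    .    .    .    .    .
0.117    .    .    .    .    .    .    .    .    .    .    .    .    .
0.127    .    .    .    0    .    .    .    .    .    0    .    .    .
0.137    .    .    .    2    .    .    .    .    .    1    .    .    .
0.147    .    .    .    .    .    .    .    .    .    .    .    .    .
0.157    .    .    .    .    .    .    .    .    .    .    .    .    .
now 54.35 [ 0.692  -0.3562  0.1753] head 83.92 tilt -1.0 F [ 0.08 -0.06 -2.71] T [ 0.08 -0.1   0.01] w 0.0214 gf 60.0
[ 0.5936 -0.2615 -0.1375] spin -2.1133
```

No pieces remain on the bench there, so all three should be in the pan. Now I travel to the tumbler.

>>> jog_arm([
  [0.015, -0.006, -0.03, -0.1],
  [0.045, -0.02, -0.07, -0.27],
  [0.095, -0.042, -0.11, -0.45],
  [0.145, -0.064, -0.137, -0.63],
  [0.197, -0.087, -0.137, -0.81],
  [0.249, -0.11, -0.137, -0.99],
  [0.301, -0.133, -0.137, -1.17],
  [0.353, -0.155, -0.137, -1.35],
  [0.405, -0.178, -0.137, -1.53],
  [0.455, -0.2, -0.137, -1.71],
  [0.503, -0.222, -0.137, -1.87],
  [0.545, -0.24, -0.137, -2.0],
  [0.575, -0.253, -0.137, -2.09],
  [0.59, -0.26, -0.137, -2.113],
  [0.5935, -0.2615, -0.137, -2.113],
])

```text
clock: 56.22
position: [0.4949, 0.2624, 0.3114]
ee_rot: [0.68, -3.066, 0.001]
force: [0.5, 0.1, -1.9]
width: 0.235
gripper_force: 60.0
```

>>> jog_arm([
  [0, 0, 0, 0],
  [0, 0, 0, 0],
  [0, 0, 0, 0],
  [0, 0, 0, 0],
], newtons=7)

```text
clock: 56.72
position: [0.4953, 0.2623, 0.3123]
ee_rot: [-0.68, 3.067, -0.0]
force: [0.1, 0.1, -2.3]
width: 0.237
gripper_force: 7.0
```

```bash
cat > bowl.py <<'E'
from hang import *
def bowl():
    for cam in('top','scene'):
        c,W,im=snap(cam); r=np.hypot(W[...,0]-.569,W[...,1]-.299)
        hsv=cv2.cvtColor(c,cv2.COLOR_RGB2HSV).astype(int)
        m=(r<.105)&(hsv[...,2]>205)&(hsv[...,1]<60)&(W[...,2]<.15)
        n,l,s,ce=cv2.connectedComponentsWithStats(m.astype(np.uint8),connectivity=4)
        print(cam,[(int(s[i,4]),W[l==i].mean(0).round(3).tolist()) for i in range(1,n) if s[i,4]>4])
E
python3 - <<'E'
from bowl import *
bowl(); hang(); go((.605,-.034,.25,178.5))
E
```

```text
top [(10, [0.634, 0.31, 0.083]), (56, [0.605, 0.231, 0.089])]
scene [(30, [0.544, 0.251, 0.1]), (36, [0.561, 0.337, 0.099]), (25, [0.605, 0.328, 0.1])]
below 0.02 fwd [0.011 0.027 0.035] lat -0.047 0.045
below 0.035 fwd [0.015 0.023 0.044] lat -0.048 0.045
below 0.05 fwd [0.004 0.023 0.052] lat -0.047 0.045
below 0.065 fwd [0.    0.013 0.057] lat -0.047 0.045
below 0.08 fwd [0.018 0.03  0.064] lat -0.047 0.046
below 0.095 fwd [0.038 0.05  0.07 ] lat -0.047 0.045
below 0.11 fwd [0.059 0.068 0.075] lat -0.046 0.044
below 0.14 fwd [0.107 0.112 0.116] lat -0.036 -0.024
below 0.155 fwd [-0.028 -0.017  0.119] lat -0.049 0.015
below 0.17 fwd [-0.02  -0.016  0.085] lat -0.049 0.02
below 0.185 fwd [-0.019 -0.014  0.096] lat -0.049 0.029
now 56.875 [0.4952 0.2626 0.3123] head -154.97 tilt -1.0 F [ 0.63 -0.26 -1.11] T [ 0.12 -0.11  0.05] w 0.0218 gf 7.0
[ 0.026  -0.3152  0.0623] spin -5.8202
```

>>> jog_arm([
  [0, 0, -0.015, 0],
  [0, 0, 0.0, 0],
  [0, 0, -0.015, 0],
  [0, 0, 0.0, 0],
], newtons=4)

```text
clock: 57.38
position: [0.4957, 0.2638, 0.3142]
ee_rot: [-0.68, 3.063, 0.002]
force: [-0.1, 0.2, -1.8]
width: 0.243
gripper_force: 4.0
```

>>> jog_arm([
  [0, 0, -0.03, 0],
  [0.01, -0.04, -0.06, 0.05],
  [0.02, -0.1, -0.06, 0.15],
], newtons=15)

```text
clock: 57.75
position: [0.5192, 0.1653, 0.3744]
ee_rot: [-0.452, 3.105, 0.003]
force: [2.0, 0.1, -2.5]
width: 0.238
gripper_force: 15.0
```

Run:
```python
from bowl import *
bowl(); hang(); go((.605,-.034,.18,178.5))
```

```text
top []
scene [(37, [0.545, 0.25, 0.099]), (34, [0.561, 0.338, 0.099]), (7, [0.59, 0.261, 0.103]), (25, [0.605, 0.326, 0.1]), (6, [0.61, 0.344, 0.102])]
below 0.02 fwd [0.013 0.027 0.036] lat -0.049 0.042
below 0.035 fwd [0.015 0.021 0.046] lat -0.05 0.042
below 0.05 fwd [0.004 0.013 0.052] lat -0.05 0.041
below 0.065 fwd [-0.001  0.01   0.058] lat -0.05 0.042
below 0.08 fwd [0.017 0.03  0.065] lat -0.05 0.042
below 0.095 fwd [0.038 0.049 0.07 ] lat -0.05 0.041
below 0.11 fwd [0.059 0.068 0.075] lat -0.05 0.041
now 57.9 [0.5208 0.1593 0.3715] head -164.0 tilt -1.0 F [ 0.16  0.12 -1.8 ] T [ 0.23 -0.07 -0.03] w 0.0216 gf 15.0
[-0.0278 -0.2087  0.1919] spin -5.9777
```

>>> jog_arm([
  [0.005, -0.05, 0.03, 0.08],
  [0.01, -0.1, 0.08, 0.2],
  [0.015, -0.15, 0.13, 0.305],
  [0.02, -0.185, 0.18, 0.305],
  [0.02, -0.195, 0.215, 0.305],
])

```text
clock: 58.52
position: [0.5551, -0.031, 0.1552]
ee_rot: [-0.03, -3.141, 0.001]
force: [0.3, -0.7, -1.2]
width: 0.239
gripper_force: 15.0
```

Run:
```python
from bowl import *
bowl(); go((.555,-.034,.13,178.5),(.49,-.033,.057,178.5))
```

```text
top [(111, [0.61, 0.331, 0.098]), (43, [0.608, 0.289, 0.097]), (42, [0.596, 0.26, 0.096]), (20, [0.569, 0.301, 0.132]), (38, [0.556, 0.338, 0.097]), (43, [0.539, 0.251, 0.095]), (21, [0.471, 0.271, 0.0])]
scene [(39, [0.544, 0.25, 0.099]), (34, [0.561, 0.338, 0.099]), (25, [0.605, 0.326, 0.1]), (6, [0.61, 0.344, 0.102])]
now 58.625 [ 0.5522 -0.0318  0.1522] head 178.84 tilt -1.0 F [-0.83 -0.34 -1.58] T [ 0.07 -0.08  0.03] w 0.022 gf 15.0
[-0.0031 -0.0022  0.0222] spin 0.0059
[ 0.0613 -0.0024  0.0958] spin 0.0059
```

All seven pieces are now in the bowl: five single or merged groups plus a triple-size blob, not counting the stud at its centre. Next I level the scoop on the mat by its lip and release it.

>>> jog_arm([
  [0, 0, 0.015, 0],
  [0.002, 0, 0.024, 0],
  [0.016, 0, 0.036, 0],
  [0.031, 0, 0.051, 0],
  [0.043, 0, 0.068, 0],
  [0.051, 0, 0.082, 0],
  [0.056, 0, 0.093, 0],
  [0.0565, 0, 0.096, 0],
  [0.0565, 0, 0.096, 0],
], newtons=8)

```text
clock: 59.75
position: [0.4993, -0.0279, 0.0613]
ee_rot: [0.028, 3.141, 0.0]
force: [0.9, 0.1, -1.3]
width: 0.24
gripper_force: 8.0
```

```bash
python3 g2.py scene | head -14
```

```text
now 59.75 [ 0.4993 -0.0279  0.0613] head 178.98 tilt -1.0 F [ 0.89  0.11 -1.33] T [ 0.12 -0.1   0.02] w 0.022 gf 8.0
scene
0.057    3    4   35  214  422  431  427  419   10    9   11    4    4
0.067    3    4   24   10   10  421  418   10    9   10   10    4    4
0.077    4    4   10    9    9    9    9    8    9    9   10    3    4
0.087    4    4    8    8    8    8    8    8    8    7    9    3    4
0.097    3    3   24    8    8    8    8    8    8    8    8    3    3
0.107    4    5   12    8    7    7    7    7    7    7   10    3    3
0.117    4    4    7    7    7    7    6    7    7    6    7    4    4
0.127    4    4    5    4    5    5    4    4    4    4    4    4    4
0.137    2    3    5    4    4    5    4    3    4    4    4    3    4
0.147    0    4    4    4    4    3    4    4    4    4    4    4    4
0.157    0    4    4    4    4    5    3    4    4    4    3    4    4
0.167    0    3    4    3    3    4    4    4    4    4    4    4    3
```

>>> jog_arm([
  [0, 0, 0.003, 0],
  [0, 0, 0.004, 0],
])

```text
clock: 60.05
position: [0.499, -0.0281, 0.0572]
ee_rot: [0.028, 3.141, -0.0]
force: [-1.5, 0.7, 0.2]
width: 0.239
gripper_force: 8.0
```

>>> jog_arm([
  [0, 0, 0, 0],
  [0, 0, 0, 0],
  [0, 0, 0, 0],
  [0, 0, -0.03, 0],
  [0, 0, -0.07, 0],
  [0, 0, -0.12, 0],
  [0, 0, -0.15, 0],
  [0, 0, -0.15, 0],
], hand=0.05)

```text
clock: 61.05
position: [0.5001, -0.0278, 0.2094]
ee_rot: [0.029, 3.137, -0.001]
force: [-0.1, 0.1, -0.4]
width: 0.544
gripper_force: 0.0
```

Run:
```python
from bowl import *
go(); c,W,im=snap('scene')
for x in (.56,.58,.6,.62): print(x,[np.nanmedian(W[(abs(W[...,0]-x)<.006)&(abs(W[...,1]-y)<.008)][:,2]).round(4) for y in (-.055,-.03,-.005)])
bowl()
```

```text
now 61.05 [ 0.5001 -0.0278  0.2094] head 178.95 tilt -1.0 F [-0.14  0.12 -0.4 ] T [ 0.08 -0.12  0.01] w 0.0499 gf 0.0
0.56 [np.float64(0.0084), np.float64(0.0064), np.float64(0.0062)]
0.58 [np.float64(0.0066), np.float64(0.0068), np.float64(0.0064)]
0.6 [np.float64(0.0067), np.float64(0.0072), np.float64(0.0064)]
0.62 [np.float64(0.0061), np.float64(0.006), np.float64(0.0058)]
top [(104, [0.61, 0.331, 0.098]), (42, [0.608, 0.289, 0.097]), (41, [0.595, 0.26, 0.097]), (20, [0.569, 0.301, 0.133]), (36, [0.555, 0.338, 0.099]), (43, [0.539, 0.251, 0.096]), (18, [0.472, 0.266, 0.001])]
scene [(35, [0.544, 0.25, 0.099]), (32, [0.561, 0.338, 0.099]), (24, [0.605, 0.326, 0.1]), (5, [0.609, 0.344, 0.101])]
```

The scoop is flat, released and empty, and the bowl holds seven pieces, so I hand in.

```bash
python3 -c "
from cell import arm
print(arm.sign_off())"
```

```text
the job is handed in; nothing more can be done
None
```

The job is handed in at 61 s of the 67 s limit, with no verdict returned: by the cameras all seven pieces are in the bowl (three counted from one merged blob) and the scoop lies flat, released, on the mat; three pieces fell over the bin's far wall onto the bench on the first lift and were swept up with the scoop, and I never re-measured the brush or bracket.

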